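# Put the stapler away in the rotary desk organiser

### The job

Put the black stapler away in the round desk organiser: turn the cover by its black knob until the window stands over the compartment with the blue dot, and lower the stapler gently through the window so that it lies flat on the compartment's floor. Then turn the cover back so that its black arrow points at the white closed mark, and leave the mouse, tape measure and mug where they are.

Things in the scene. Friction and masses are not known exactly. Their poses are not given: they have to be found in the camera images.
- organiser_center (a point): Round grey desk organiser, fixed to the desk, 300 mm across, flat rim 57 mm above the desk; this point is its centre at rim height, z up, x towards the white closed mark. Two equal straight compartments, 148 x 45 mm, with a flat floor 49 mm below the rim, are hidden under its cover, one towards each coloured dot; dots lie 120 degrees either side of the white mark (which side varies)
- closed_mark (a point): Small white bar on the rim, 140 mm from the centre; with the cover's arrow pointing here the window stands over solid grey and both compartments are covered
- blue_dot: Blue disc, 17 mm across, 3 mm high, on the rim 140 mm from the centre; origin at the middle of its underside. It marks the compartment to use: its middle lies 68 mm from the organiser's centre towards the dot, its length runs across that direction. Half-way along, a finger notch 44 mm wide and as deep as the compartment reaches out to 43 mm from its middle line on both sides
- orange_dot: Orange disc, the same size, on the rim; marks the other compartment
- window_mark (a point): Tip of the black arrow on the white turning cover, 124 mm from the centre. Cover: 256 mm across, top 63 mm above the desk, turns either way about the vertical axis through organiser_center, stays where left (1.3 N at the knob). Its one window, middle 68 mm from the centre towards the arrow, is a compartment's outline 3 to 4 mm larger all round, finger notches included
- knob_grip (a point): Grip point of the upright round black knob on the cover, 23 mm thick where gripped (25 mm at its top), on the side opposite the arrow, 95 mm from the centre; it stands from 63 to 97 mm above the desk and this point is at 85 mm
- stapler_center (a point): Centre of the black stapler (0.28 kg): 140 mm long along its y, 37 mm wide along x, 47 mm high along z, standing on its flat base; this point is half-way up (23.5 mm). Base 8 mm high, 37 mm wide; the arm above it (24 to 47 mm up, does not move) is 22 mm wide: grip it there from above. Either end may point either way in the compartment
- mouse: Black computer mouse, 105 x 60 x 34 mm, bystander; origin at the middle of its underside. Beyond it hangs a large fixed black monitor, its near lower corner at about x 0.62, y -0.25, z 0.23 m: carry things round in front of it
- tape_measure: Yellow tape measure, 71 x 74 x 36 mm, bystander; origin at the middle of its underside
- coffee_mug: White speckled mug, 81 x 116 x 94 mm, bystander; origin at the middle of its underside

How it is judged:
On the way, in this order (a step that is already met when the one before it is completed fails the run):
1. the cover's window stands over the compartment with the blue dot (arrow within about 8 degrees of the dot) (horizontal distance between window_mark and blue_dot below 0.0255 m), for 0.2 s.
2. the stapler lies flat on the floor of the compartment with the blue dot, let go (horizontal distance between stapler_center and blue_dot below 0.082 m and horizontal distance between stapler_center and organiser_center below 0.078 m and z of stapler_center in the frame of organiser_center below -0.022 m and angle between stapler_center's own z axis and vertical below 0.1 rad and contact force between the fingers and stapler below 0.5 N), for 0.2 s.
At the end, for the whole second after the job is handed in: The cover's arrow points at the white closed mark within about 8 degrees, and the stapler lies flat (within 0.1 rad) and at rest on the floor of the compartment with the blue dot, its centre within about 10 mm of the compartment's middle (horizontal distance between window_mark and closed_mark below 0.0255 m and horizontal distance between stapler_center and blue_dot below 0.082 m and horizontal distance between stapler_center and organiser_center below 0.078 m and z of stapler_center in the frame of organiser_center below -0.022 m and angle between stapler_center's own z axis and vertical below 0.1 rad and linear speed of stapler below 0.03 m/s); the robot touches nothing.
It fails at once if the stapler is dropped into the compartment (falls faster than 0.65 m/s there) (horizontal distance between stapler_center and organiser_center below 0.09 m and z of stapler_center in the frame of organiser_center below 0.02 m and linear speed of stapler above 0.65 m/s).
It fails at once if a bystander (mouse, tape measure or mug) is moved more than 30 mm (distance of any of mouse, tape_measure, coffee_mug from where it was at the start of the episode above 0.03 m).
It also fails if it takes over 67 s, if anything falls off the work surface, if the arm or the gripper's body presses on something with over 40 N, if the wrist force passes 120 N, or if a joint passes its speed limit or range.

### The arm

A 7-joint arm with a two-finger parallel gripper is mounted at the origin on a cart in front of the work surface, level with it; the furniture and walls round the work are solid. World frame = base frame: x ahead of the robot, y to its left, z up, the work surface at z = 0. Lengths are in m, angles in rad, forces in N, time in s.
With the tool pointing down it reaches from about 0.425 to 0.925 m from the base axis. Payload 6.8 kg.
Tool frame: the origin (TCP) lies at the very end of the fingers, on their centre line; the grasp point (between the pads) lies 19 mm behind it (tcp_to_grasp is the distance from the TCP to the grasp point, in m); z points along the fingers, y is the direction in which the jaws open and shut (so a half turn about z gives the same grasp; the last joint's range is limited). The gripper opens to 85 mm and grips with 20 to 120 N. Pads are 22 mm wide; open, the fingers measure 114 mm over their backs; the gripper's body (76 mm by 85 mm) begins 54 mm behind the grasp point. The pads swing forward as they close: fully open they stand 13 mm farther back than shut.
Start: joints at [-1.3, 0.477, 0.022, 1.555, -0.011, 1.109, -0.083], TCP at [0.25, 0.627, 0.231] pointing down, gripper open.
Joint ranges: [-2.96, 2.96], [-0.34, 2.1], [-1.41, 1.46], [0.24, 2.44], [-1.37, 4.51], [0.17, 1.92], [-2.96, 2.96]. Speed limits (rad/s): [2.39, 2.39, 3.14, 3.14, 3.14, 3.14, 3.14].

### API

Orientations are given as a unit quaternion [w, x, y, z].
In Python, from station import * gives the robot as it stands.
- The arm moves only by the tool apply_moves, never from a script. Its argument "increments" is one flat list of numbers, 5 for each row, row after row: the finger opening in mm, from 0 to 85.4, then the shift along the tool's x, y, z in mm, then the turn about the tool's z in degrees. In form: [claw, tx, ty, tz, roll, claw, tx, ty, tz, roll, ...]. A call has 1 to 12 rows; each row shifts and turns the pose as measured when the row begins, along the tool's axes as they then stand; what a row does not reach is not made up. A row lasts 1/8 s, in which the tool goes at most 62.5 mm and 10.7 degrees, less where a joint would pass 70% of its speed; a pose out of reach is approached as far as the arm can. A call with a gripper value outside its range is refused whole. The fingers move at their own pace and stop on an object; "squeeze" is the grip in N (left out, the last holds). Time passes only in rows, so rows that do not move let the fingers close. It gives the time, the measured TCP pose, the force and the opening at its end, in the units of the state.
- get_obs(): the state, without advancing time (a new reading comes with each control period).
- read_camera(name): name is "side" or "top"; returns (picture, depth): 480x640x3 uint8, blue, green, red; 480x640 float32, m along the optical axis (not along the pixel's ray), 0 where there is no reading.
- get_calibration(name): a dict with "mtx" (3x3 intrinsics, pixels), "camera_from_world" (4x4, takes a point from world to camera coordinates). Camera axes: x right, y down, z forward; pixel columns grow to the right and rows downward; lengths in m; the calibration is good to about 2 mm. A picture is of the moment at which its call begins. get_calibration takes no time and is no camera call.
- hand_in(): hands the job in, once; it reports no verdict.
Trained networks look in the newest picture that a camera, given by its name, has taken for a name from the list of things; names that differ only in an ending like _2 or _b are one class to them, and where a whole thing is asked for, a point or a joint stands for the part that bears it (a point fixed in the world has none). Each returns a list of dicts, best first, with "p" (0 to 1); they miss things now and then, are a little off and sometimes report something else, mostly with a low value. They report only what shows in the picture. A call takes as long as a camera call.
- outline_of(camera, thing): "pixels" (480x640 bool, what is visible of it) and "extent" ([centre column, centre row, width, height] in pixels, round what is visible of it).
The state is a dict: "t": time; "q": joint angles; "joint_vel": joint speeds; "joint_torque": joint torques, N m; "eef_pos": TCP position; "tool_rot": TCP orientation; "contact_force": force on the tool from outside, world axes, zero at the start; "torque": the same for the moment, N m; "gripper_width": opening from 0.0 (shut) to 1.0 (fully open).
Only numpy, scipy, OpenCV 4.12 (cv2) and the standard library are available. Lean on these libraries where they do the work, as an engineer would, in place of code of your own. Each camera call takes 0.05 s, during which the arm holds its last target.

## Working session

There is one attempt and no reset: what is moved stays moved. The work goes in short steps, Python scripts to look and compute and a tool call to move; the robot and the scene stay as the last step left them, time stands still between calls to the robot, and variables do not carry over. Pictures are saved under pics/ and viewed, and the job is handed in when it is done.

Besides the shell and the picture viewer there is one more tool, called in YAML: its name, and indented under it one key for each argument. apply_moves: Moves the arm, as the interface text tells. Its arguments: {"type":"object","properties":{"increments":{"type":"array"},"squeeze":{"type":"number"}},"required":["increments"]}

```bash
ls; mkdir -p pics
python3 - <<'E'
from station import *
import cv2,numpy as np
o=get_obs();print({k:np.round(v,3).tolist() for k,v in o.items()})
for c in ("top","side"):
    im,d=read_camera(c);cv2.imwrite(f"pics/{c}0.png",im);np.save(f"pics/{c}0.npy",d)
    k=get_calibration(c);print(c,np.round(k["mtx"],1).tolist(),np.round(k["camera_from_world"],3).tolist())
E
```

```text
pics
{'t': 0.0, 'q': [-1.3, 0.478, 0.022, 1.556, -0.011, 1.109, -0.083], 'joint_vel': [-0.001, -0.0, -0.001, -0.001, -0.003, -0.001, 0.001], 'joint_torque': [0.0, -59.645, 1.608, -28.119, 0.012, 0.009, 0.0], 'eef_pos': [0.249, 0.627, 0.23], 'tool_rot': [-0.0, 0.188, 0.982, -0.001], 'contact_force': [-0.312, 0.618, -0.185], 'torque': [0.021, -0.045, -0.009], 'gripper_width': 0.998}
top [[594.3, 0.0, 320.6], [0.0, 594.3, 233.9], [0.0, 0.0, 1.0]] [[0.013, -1.0, 0.004, -0.012], [-0.987, -0.014, -0.162, 0.583], [0.162, -0.002, -0.987, 1.424], [0.0, 0.0, 0.0, 1.0]]
side [[507.8, 0.0, 322.0], [0.0, 507.8, 241.3], [0.0, 0.0, 1.0]] [[-0.546, -0.838, -0.001, 0.297], [-0.688, 0.449, -0.57, 0.44], [0.478, -0.311, -0.822, 1.316], [0.0, 0.0, 0.0, 1.0]]
```

View pics/top0.png

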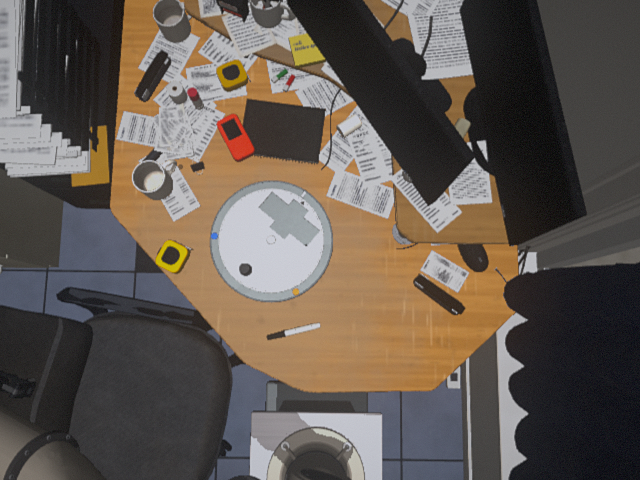

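View pics/side0.png

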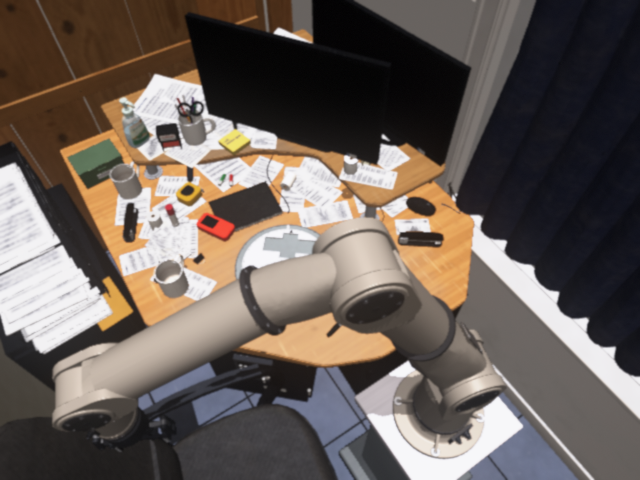

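The top view shows the organiser at about (271,240), with the blue dot at (215,236), the orange dot at (295,291) and the knob at (246,269). The window is towards the upper right. There are stapler-like things at (438,294) and (153,75), and the mouse is at (473,257).

```bash
cat > h.py <<'E'
from station import *
import cv2,numpy as np
def ray(c,u,v,z):
    k=get_calibration(c);M=np.array(k["mtx"]);T=np.array(k["camera_from_world"])
    R=T[:3,:3];o=-R.T@T[:3,3];d=R.T@np.linalg.inv(M)@np.array([u,v,1.])
    return o+d*(z-o[2])/d[2]
def cloud(c,d,mask):
    k=get_calibration(c);M=np.array(k["mtx"]);T=np.array(k["camera_from_world"])
    v,u=np.nonzero(mask&(d>0));z=d[v,u]
    P=(np.linalg.inv(M)@np.c_[u,v,np.ones(len(u))].T)*z
    return ((T[:3,:3].T)@(P-T[:3,3:4])).T
def proj(c,p):
    k=get_calibration(c);M=np.array(k["mtx"]);T=np.array(k["camera_from_world"])
    q=M@(T[:3,:3]@np.array(p)+T[:3,3]);return q[:2]/q[2]
E
python3 - <<'E'
from h import *
im,d=read_camera("top")
for n in ["stapler_center","blue_dot","orange_dot","knob_grip","window_mark","mouse","tape_measure","coffee_mug"]:
    for r in outline_of("top",n)[:3]:
        m=r["pixels"];P=cloud("top",d,m);v,u=np.nonzero(m)
        print(n,round(r["p"],2),np.round(r["extent"],1).tolist(),m.sum(),"pix",u.mean().round(1),v.mean().round(1),"P",np.round(np.median(P,0),3) if len(P) else None, 'zmax',np.round(np.percentile(P[:,2],95),3) if len(P) else None)
x0,y0,x1,y1=200,170,345,310
cv2.imwrite("pics/org.png",cv2.resize(im[y0:y1,x0:x1],None,fx=5,fy=4.2*5/4.2,interpolation=cv2.INTER_CUBIC)[:600*2][:, :725])
cv2.imwrite("pics/org.png",cv2.resize(im[y0:y1,x0:x1],None,fx=4.2,fy=4.2,interpolation=cv2.INTER_CUBIC))
cv2.imwrite("pics/stap.png",cv2.resize(im[230:330,390:520],None,fx=6,fy=6,interpolation=cv2.INTER_CUBIC))
E
```

```text
stapler_center 0.9 [439.8, 295.1, 49.9, 38.6] 761 pix 438.2 294.6 P [ 0.438 -0.295  0.039] zmax 0.049
stapler_center 0.72 [472.9, 258.8, 28.8, 25.6] 574 pix 473.9 256.4 P [ 0.536 -0.389  0.025] zmax 0.034
stapler_center 0.29 [270.1, 241.7, 108.7, 99.9] 6838 pix 266.0 245.4 P [0.544 0.137 0.062] zmax 0.068
blue_dot 0.27 [271.7, 239.0, 109.0, 102.2] 7108 pix 267.1 244.9 P [0.546 0.134 0.062] zmax 0.068
knob_grip 0.78 [271.6, 239.5, 107.5, 104.7] 6930 pix 266.7 244.9 P [0.545 0.136 0.062] zmax 0.068
window_mark 0.8 [270.6, 239.9, 107.5, 108.2] 7315 pix 266.7 244.3 P [0.547 0.135 0.062] zmax 0.068
mouse 0.82 [473.8, 257.9, 29.8, 30.2] 611 pix 474.2 256.0 P [ 0.538 -0.39   0.025] zmax 0.034
tape_measure 0.8 [176.1, 258.4, 34.7, 36.6] 772 pix 172.0 256.3 P [0.525 0.364 0.034] zmax 0.04
coffee_mug 0.87 [154.8, 182.1, 44.1, 42.8] 1334 pix 153.7 178.1 P [0.723 0.42  0.045] zmax 0.093
```

View pics/org.png

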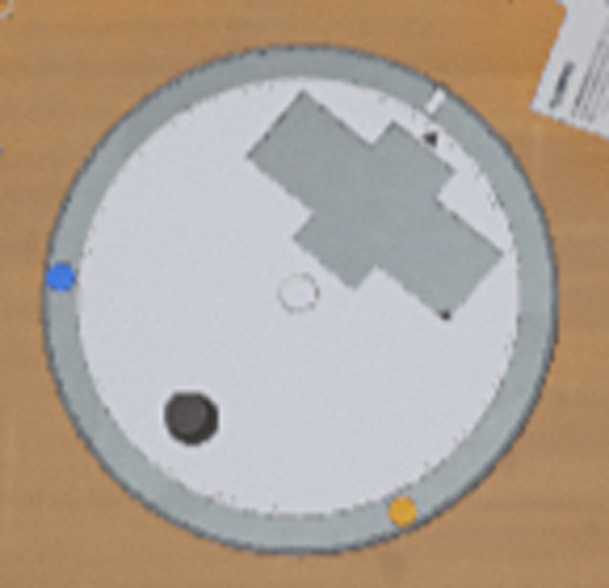

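View pics/stap.png

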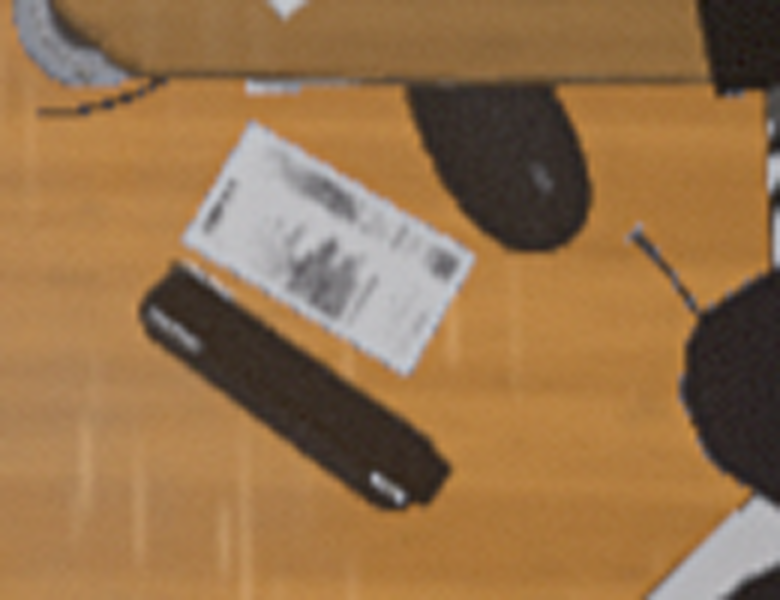

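The organiser crop shows the white mark at about (304,194), the arrow tip at (303,202), the knob at (245,269), the blue dot at (214,236) and the orange dot at (296,292). The cover is near closed. In the stapler crop it lies diagonally, centred near (438,294). I'll fit the geometry next.

```bash
cat >> h.py <<'E'
def geo(im,d,verbose=True):
    hsv=cv2.cvtColor(im,cv2.COLOR_BGR2HSV)
    roi=np.zeros(im.shape[:2],bool);roi[175:308,203:340]=1
    out={}
    def cen(m):
        n,l,s,c=cv2.connectedComponentsWithStats(m.astype(np.uint8));
        if n<2:return None
        i=1+np.argmax(s[1:,4]);return c[i],s[i,4]
    b=cen(roi&(hsv[...,0]>100)&(hsv[...,0]<125)&(hsv[...,1]>120))
    o=cen(roi&(hsv[...,0]<30)&(hsv[...,1]>170)&(hsv[...,2]>170))
    for n,x in(("blue",b),("orange",o)):
        if x is not None: out[n]=ray("top",*x[0],0.060); print(n,x,out[n].round(4))
    dark=roi&(hsv[...,2]<75)
    n,l,s,c=cv2.connectedComponentsWithStats(dark.astype(np.uint8))
    for i in range(1,n):
        if s[i,4]>3: print("dark",c[i].round(1),s[i,4],ray("top",*c[i],0.097 if s[i,4]>60 else 0.063).round(4))
    return out
E
python3 - <<'E'
from h import *
im,d=read_camera("top")
g=geo(im,d)
# stapler
r=outline_of("top","stapler_center")[0];m=r["pixels"];P=cloud("top",d,m)
Q=P[P[:,2]>0.035]
rect=cv2.minAreaRect((Q[:,:2]*1000).astype(np.float32));print("stapler top rect",rect)
mm=Q[:,:2].mean(0);w,V=np.linalg.eigh(np.cov((Q[:,:2]-mm).T));print(mm,V[:,1],np.degrees(np.arctan2(V[1,1],V[0,1])),np.percentile(Q[:,2],[5,50,95]))
v=(Q[:,:2]-mm)@V;print(np.percentile(v,[1,50,99],axis=0))
gray=im.min(2)
hsv=cv2.cvtColor(im,cv2.COLOR_BGR2HSV)
# organiser outer circle: grey+white not wood
P=None
dd=d.copy();roi=np.zeros(d.shape,bool);roi[165:315,195:350]=1
C=cloud("top",d,roi);C=C[(C[:,2]>0.05)&(C[:,2]<0.066)]
(c,rad)=cv2.minEnclosingCircle((C[:,:2]*1000).astype(np.float32));print("enc",c,rad,C[:,2].mean())
hull=cv2.convexHull((C[:,:2]*1000).astype(np.float32))[:,0];print(cv2.fitEllipse(hull))
print("whitemark",ray("top",304,193.6,.057),"tip",ray("top",302.9,201.5,.063))
E
```

```text
blue (array([213.97058824, 235.61764706]), np.int32(34)) [0.5734 0.2573 0.06  ]
orange (array([295.45454545, 291.40909091]), np.int32(22)) [0.4397 0.0549 0.06  ]
dark [247.2 270.9] 33 [0.4874 0.1725 0.063 ]
stapler top rect ((440.46368408203125, -298.76239013671875), (136.7557373046875, 26.484464645385742), 53.32992172241211)
[ 0.44192424 -0.2969411 ] [0.58284346 0.81258446] 54.34921406723139 [0.03635554 0.04326656 0.0491792 ]
[[-1.22747187e-02 -6.60842060e-02]
 [-9.30317127e-05  1.25188134e-04]
 [ 1.15918955e-02  6.33047472e-02]]
enc (566.7579345703125, 117.5400390625) 152.1164093017578 0.059458271673612235
((566.4110717773438, 117.98558044433594), (302.0777587890625, 303.08575439453125), 112.92704772949219)
whitemark [0.68279604 0.03854747 0.057     ] tip [0.66134481 0.04075142 0.063     ]
```

```bash
cat >> h.py <<'E'
C0=np.array([0.567,0.1177])
def state():
    o=get_obs();w,x,y,z=o["tool_rot"]
    from scipy.spatial.transform import Rotation as R
    M=R.from_quat([x,y,z,w]).as_matrix()
    return np.array(o["eef_pos"]),M,np.degrees(np.arctan2(M[1,1],M[0,1])),o
def totool(dw):
    p,M,psi,o=state();return (M.T@np.array(dw))*1000
E
python3 - <<'E'
from h import *
im,d=read_camera("top")
x0,y0=225,250
big=cv2.resize(im[250:290,225:270],None,fx=13,fy=13,interpolation=cv2.INTER_CUBIC);cv2.imwrite("pics/knob.png",big)
m=np.zeros(d.shape,bool);m[255:285,230:265]=1
P=cloud("top",d,m);P=P[P[:,2]>0.08];print(len(P),P.mean(0),np.median(P,0),P[:,2].max())
hsv=cv2.cvtColor(im,cv2.COLOR_BGR2HSV);k=m&(hsv[...,2]<120);v,u=np.nonzero(k);print(u.min(),u.max(),v.min(),v.max(),u.mean(),v.mean())
for p in [ray("top",245.3,268.8,.097)[:2],P.mean(0)[:2]]: 
    e=p-C0;print(p,np.hypot(*e),np.degrees(np.arctan2(e[1],e[0])))
for n,u,v,z in(("mark",304,193.6,.057),("tip",302.9,201.5,.063)):
    e=ray("top",u,v,z)[:2]-C0;print(n,np.hypot(*e),np.degrees(np.arctan2(e[1],e[0])))
E
```

```text
87 [0.49181724 0.17733031 0.09651446] [0.49116799 0.17683265 0.09663372] 0.10334645702482337
239 251 264 275 245.20325203252034 269.219512195122
[0.48904047 0.17320066] 0.09569749891181135 144.5523177178827
[0.49181724 0.17733031] 0.09595948276149492 141.5807265201546
mark 0.14026348444623388 -34.354610485912254
tip 0.12174574993658795 -39.201033370746714
```

View pics/knob.png

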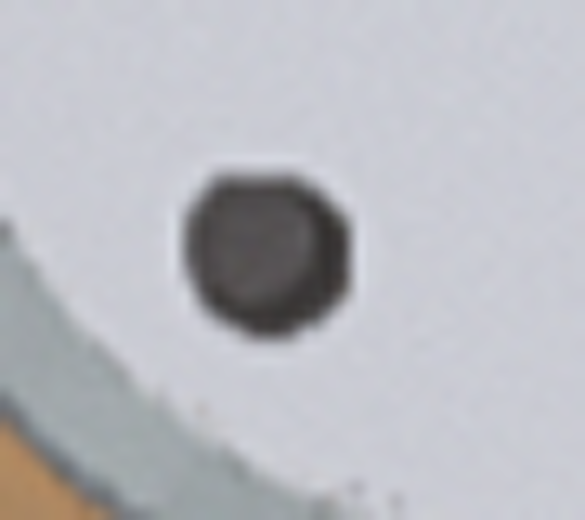

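```bash
cat >> h.py <<'E'
def plan(targets,claw,p=None,psi=None,show=True):
    """targets: list of (x,y,z,psi_deg) per row -> rows in tool axes"""
    if p is None: p,M,psi,o=state()
    p=np.array(p,float);rows=[]
    for x,y,z,s in targets:
        a=np.radians(psi);ty=np.array([np.cos(a),np.sin(a)]);tx=np.array([-np.sin(a),np.cos(a)])
        dw=np.array([x,y,z])-p
        r=-((s-psi+180)%360-180)
        rows+=[claw,round(dw[:2]@tx*1000,1),round(dw[:2]@ty*1000,1),round(-dw[2]*1000,1),round(r,1)]
        p=np.array([x,y,z]);psi=s
    if show: print(rows)
    return rows
def line(p0,s0,p1,s1,n):
    p0=np.array(p0);p1=np.array(p1)
    return [(*(p0+(p1-p0)*i/n),s0+(s1-s0)*i/n) for i in range(1,n+1)]
E
python3 - <<'E'
from h import *
p,M,psi,o=state();print(p,psi,M.round(3).tolist())
plan(line(p,psi,(.492,.177,.18),20,12),85)
E
```

```text
[0.24960614 0.62716749 0.23135457] 68.29605910519508 [[-0.929, 0.37, -0.0], [0.37, 0.929, 0.0], [0.0, 0.0, -1.0]]
[85, np.float64(-32.6), np.float64(-27.4), np.float64(4.3), np.float64(4.0), 85, np.float64(-34.5), np.float64(-25.0), np.float64(4.3), np.float64(4.0), 85, np.float64(-36.2), np.float64(-22.5), np.float64(4.3), np.float64(4.0), 85, np.float64(-37.6), np.float64(-20.0), np.float64(4.3), np.float64(4.0), 85, np.float64(-39.0), np.float64(-17.3), np.float64(4.3), np.float64(4.0), 85, np.float64(-40.1), np.float64(-14.5), np.float64(4.3), np.float64(4.0), 85, np.float64(-41.0), np.float64(-11.6), np.float64(4.3), np.float64(4.0), 85, np.float64(-41.7), np.float64(-8.7), np.float64(4.3), np.float64(4.0), 85, np.float64(-42.2), np.float64(-5.8), np.float64(4.3), np.float64(4.0), 85, np.float64(-42.5), np.float64(-2.8), np.float64(4.3), np.float64(4.0), 85, np.float64(-42.6), np.float64(0.2), np.float64(4.3), np.float64(4.0), 85, np.float64(-42.5), np.float64(3.2), np.float64(4.3), np.float64(4.0)]
```

apply_moves:
  increments: [85, -33, -27, 4, 4, 85, -34, -25, 4, 4, 85, -36, -22, 4, 4, 85, -38, -20, 4, 4, 85, -39, -17, 4, 4, 85, -40, -14, 4, 4, 85, -41, -12, 4, 4, 85, -42, -9, 4, 4, 85, -42, -6, 4, 4, 85, -42, -3, 4, 4, 85, -43, 0, 4, 4, 85, -42, 3, 4, 4]
  squeeze: 40

```text
t: 2.2
eef_pos: [0.494, 0.1676, 0.1827]
tool_rot: [-0.001, 0.58, 0.815, 0.004]
contact_force: [-0.0, 0.2, -0.1]
gripper_width: 0.992
```

```bash
sed -i 's/if show: print(rows)/if show: print([float(x) for x in rows])/' h.py
python3 - <<'E'
from h import *
p,M,psi,o=state();print(p,psi,o["t"],o["q"])
plan(line(p,psi,(.492,.177,.12),20,4),85)
im,d=read_camera("side");cv2.imwrite("pics/s1.png",im)
E
```

```text
[0.49403628 0.16759235 0.18271121] 19.16193968627282 2.2 [-0.74175905  0.28697534  0.35832135  1.99342075 -0.13737234  0.87684963
  0.02506174]
[85.0, 2.4, 0.3, 15.7, -0.2, 85.0, 2.4, 0.3, 15.7, -0.2, 85.0, 2.4, 0.3, 15.7, -0.2, 85.0, 2.4, 0.3, 15.7, -0.2]
```

apply_moves:
  increments: [85, 5, 0, 15, 0, 85, 5, 0, 15, 0, 85, 0, 0, 15, 0, 85, 0, 0, 0, 0]

```text
t: 2.75
eef_pos: [0.4919, 0.1731, 0.134]
tool_rot: [-0.0, 0.582, 0.813, 0.003]
contact_force: [-0.1, 0.1, 0.3]
gripper_width: 0.995
```

Run:
```python
from h import *
p,M,psi,o=state();print(p,psi,o["t"])
plan(line(p,psi,(.492,.177,.07),20,5),85)
for c in("side","top"):
    im,d=read_camera(c);u,v=proj(c,(.492,.177,.09)).astype(int);cv2.imwrite(f"pics/k_{c}.png",cv2.resize(im[v-60:v+60,u-70:u+70],None,fx=4,fy=4))
```

```text
[0.49194527 0.17309842 0.1339645 ] 18.75638821826068 2.75
[85.0, 0.7, 0.3, 12.8, -0.2, 85.0, 0.7, 0.3, 12.8, -0.2, 85.0, 0.7, 0.3, 12.8, -0.2, 85.0, 0.7, 0.3, 12.8, -0.2, 85.0, 0.7, 0.3, 12.8, -0.2]
```

View pics/k_side.png

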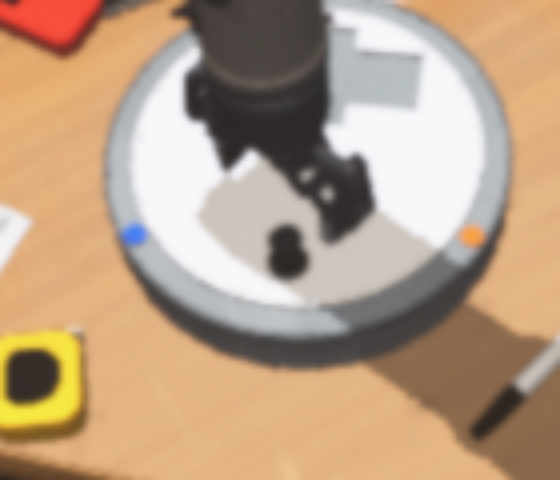

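View pics/k_top.png

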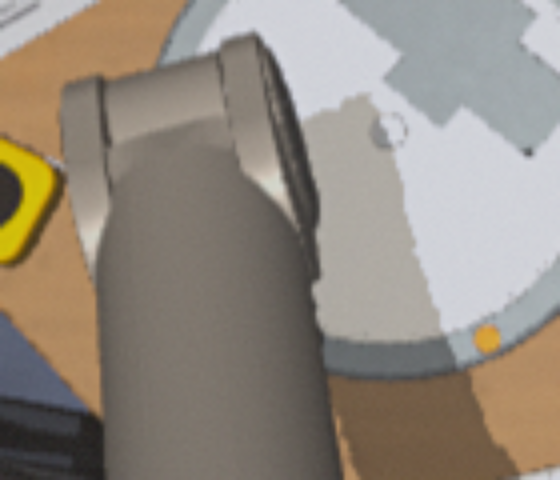

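The side crop shows the knob between the open fingers, within about 4 mm of the tool line. I'll lower over it and grip.

apply_moves:
  increments: [85, 1, 0, 14, 0, 85, 1, 0, 14, 0, 85, 0, 0, 14, 0, 85, 0, 0, 14, 0, 85, 0, 0, 8, 0, 85, 0, 0, 0, 0]
  squeeze: 30

```text
t: 3.6
eef_pos: [0.4929, 0.1759, 0.0669]
tool_rot: [0.0, 0.583, 0.813, 0.004]
contact_force: [-0.1, -0.4, 0.6]
gripper_width: 0.998
```

apply_moves:
  increments: [15, 0, 0, 0, 0, 15, 0, 0, 0, 0, 15, 0, 0, 0, 0, 15, 0, 0, 0, 0, 15, 0, 0, 0, 0, 15, 0, 0, 0, 0]
  squeeze: 30

```text
t: 4.35
eef_pos: [0.4934, 0.1762, 0.0679]
tool_rot: [0.001, 0.583, 0.813, 0.005]
contact_force: [-0.2, -0.7, -0.7]
gripper_width: 0.26
```

Run:
```python
from h import *
p,M,psi,o=state();print(p,psi,o["t"],o["gripper_width"]*85.4,o["contact_force"])
e=p[:2]-C0;print(np.hypot(*e),np.degrees(np.arctan2(e[1],e[0])))
im,d=read_camera("side");u,v=proj("side",(.492,.177,.09)).astype(int);cv2.imwrite(f"pics/k2.png",cv2.resize(im[v-60:v+60,u-70:u+70],None,fx=4,fy=4))
```

```text
[0.49337309 0.17616458 0.067935  ] 18.73093913540518 4.35 22.21069578167377 [-0.23173906 -0.66393392 -0.72674402]
0.09401611046891098 141.54813002022775
```

View pics/k2.png

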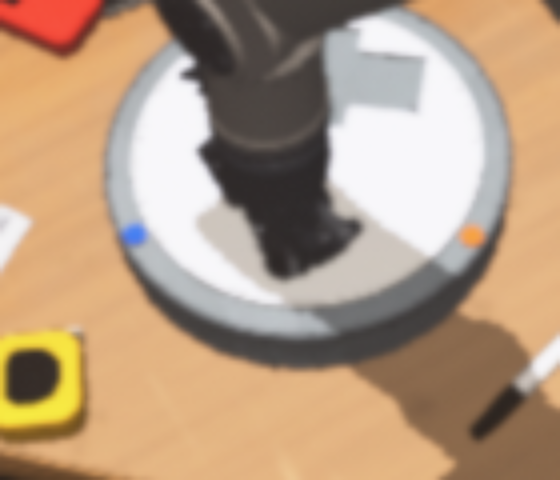

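The side crop shows the fingers closed on the knob, with the opening stopped at 22 mm. I'll turn it counter-clockwise, with the tool following.

apply_moves:
  increments: [15, -6, -8, 0, -6, 15, -6, -8, 0, -6, 15, -6, -8, 0, -6, 15, -6, -8, 0, -6, 15, -6, -8, 0, -6, 15, -6, -8, 0, -6]

```text
t: 5.15
eef_pos: [0.4722, 0.1211, 0.0679]
tool_rot: [0.001, 0.293, 0.956, 0.005]
contact_force: [-0.2, -0.5, -0.2]
gripper_width: 0.259
```

```bash
cat >> h.py <<'E'
def arc(ang_end,n,claw,R=.0945,dpsi=None,z=None):
    p,M,psi,o=state();e=p[:2]-C0;a0=np.degrees(np.arctan2(e[1],e[0]));r0=np.hypot(*e)
    print("t",o["t"],"p",p.round(4),"r",r0.round(4),"ang",a0%360,"psi",psi,"F",np.round(o["contact_force"],1),"T",np.round(o["torque"],2),"w",o["gripper_width"]*85.4,"q7",o["q"][6])
    a0%=360;T=[]
    for i in range(1,n+1):
        a=a0+(ang_end-a0)*i/n;r=r0+(R-r0)*i/n
        T.append((C0[0]+r*np.cos(np.radians(a)),C0[1]+r*np.sin(np.radians(a)),z or p[2],psi+((dpsi if dpsi is not None else ang_end-a0))*i/n))
    return plan(T,claw)
E
python3 - <<'E'
from h import *
arc(266.5,16,15)
E
```

```text
t 5.15 p [0.4722 0.1211 0.0679] r 0.0949 ang 177.9586931253824 psi 55.926661983845655 F [-0.2 -0.5 -0.2] T [-0.16  0.18 -0.1 ] w 22.140100565727952 q7 0.6974679773426407
[15.0, -5.2, -7.5, -0.0, -5.5, 15.0, -5.2, -7.5, -0.0, -5.5, 15.0, -5.2, -7.5, -0.0, -5.5, 15.0, -5.2, -7.5, -0.0, -5.5, 15.0, -5.2, -7.5, -0.0, -5.5, 15.0, -5.2, -7.5, -0.0, -5.5, 15.0, -5.2, -7.5, -0.0, -5.5, 15.0, -5.2, -7.5, -0.0, -5.5, 15.0, -5.2, -7.5, -0.0, -5.5, 15.0, -5.2, -7.5, -0.0, -5.5, 15.0, -5.2, -7.5, -0.0, -5.5, 15.0, -5.2, -7.5, -0.0, -5.5, 15.0, -5.2, -7.5, -0.0, -5.5, 15.0, -5.2, -7.5, -0.0, -5.5, 15.0, -5.2, -7.5, -0.0, -5.5, 15.0, -5.2, -7.5, -0.0, -5.5]
```

Forces are tiny and the tracking is good.

apply_moves:
  increments: [15, -5.2, -7.5, 0, -5.5, 15, -5.2, -7.5, 0, -5.5, 15, -5.2, -7.5, 0, -5.5, 15, -5.2, -7.5, 0, -5.5, 15, -5.2, -7.5, 0, -5.5, 15, -5.2, -7.5, 0, -5.5, 15, -5.2, -7.5, 0, -5.5, 15, -5.2, -7.5, 0, -5.5, 15, -5.2, -7.5, 0, -5.5, 15, -5.2, -7.5, 0, -5.5]

```text
t: 6.4
eef_pos: [0.5112, 0.0412, 0.068]
tool_rot: [0.003, -0.198, 0.98, 0.005]
contact_force: [-0.3, 1.7, -0.4]
gripper_width: 0.261
```

Run:
```python
from h import *
arc(266.5,6,15)
```

```text
t 6.4 p [0.5112 0.0412 0.068 ] r 0.0947 ang 233.89337519653688 psi 112.81307140812915 F [-0.3  1.7 -0.4] T [ 0.13  0.23 -0.04] w 22.26635834201579 q7 1.7072055550420928
[15.0, -5.0, -7.4, -0.0, -5.4, 15.0, -5.0, -7.4, -0.0, -5.4, 15.0, -5.0, -7.4, -0.0, -5.4, 15.0, -5.0, -7.4, -0.0, -5.4, 15.0, -5.0, -7.4, -0.0, -5.4, 15.0, -5.0, -7.4, -0.0, -5.4]
```

apply_moves:
  increments: [15, -5, -7.4, 0, -5.4, 15, -5, -7.4, 0, -5.4, 15, -5, -7.4, 0, -5.4, 15, -5, -7.4, 0, -5.4, 15, -5, -7.4, 0, -5.4, 15, -5, -7.4, 0, -5.4, 15, 0, 0, 0, 0]

```text
t: 7.28
eef_pos: [0.5623, 0.0241, 0.068]
tool_rot: [0.004, -0.471, 0.882, 0.005]
contact_force: [-0.2, 1.2, -0.3]
gripper_width: 0.259
```

Run:
```python
from h import *
arc(266.5,1,15)
im,d=read_camera("top");cv2.imwrite("pics/o2.png",cv2.resize(im[170:310,200:345],None,fx=4.2,fy=4.2,interpolation=cv2.INTER_CUBIC))
im,d=read_camera("side");cv2.imwrite("pics/s2.png",im)
```

```text
t 7.275 p [0.5623 0.0241 0.068 ] r 0.0937 ang 267.1223935117243 psi 146.23250080554322 F [-0.2  1.2 -0.3] T [-0.13  0.02  0.  ] w 22.12830416517981 q7 2.2467024763577
[15.0, 1.2, 0.5, -0.0, 0.6]
```

View pics/o2.png

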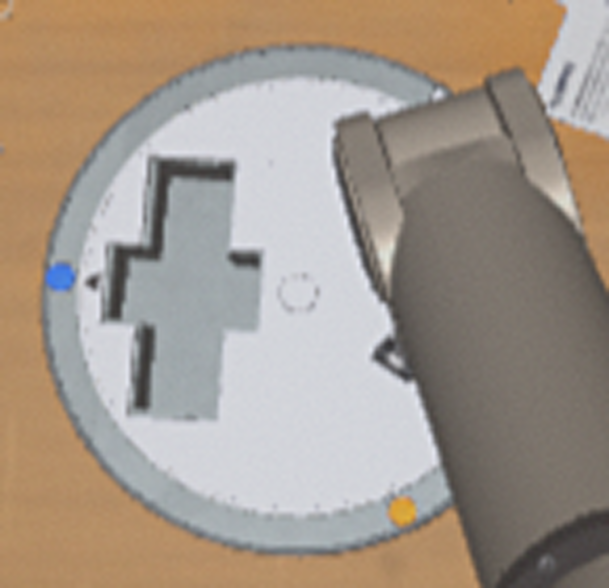

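View pics/s2.png

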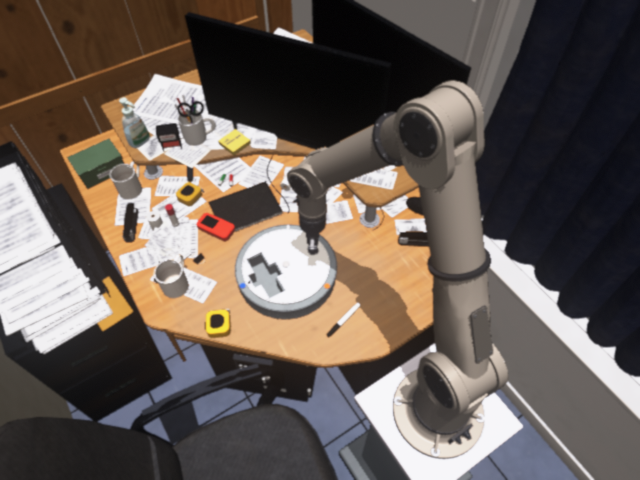

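The top crop shows the window standing over a recess, with the arrow tip at (95,281) lined up with the blue dot at (60,277). I'll release the knob and rise.

apply_moves:
  increments: [60, 0, 0, 0, 0, 60, 0, 0, 0, 0, 60, 0, 0, 0, 0, 60, 0, 0, -20, 0, 60, 0, 0, -35, 0, 60, 0, 0, -40, 0, 60, 0, 0, -40, 0]
  squeeze: 30

```text
t: 8.25
eef_pos: [0.5581, 0.0218, 0.2033]
tool_rot: [-0.0, -0.469, 0.883, 0.006]
contact_force: [0.9, 0.1, 0.3]
gripper_width: 0.701
```

Run:
```python
from h import *
p,M,psi,o=state();print(p,psi,o["t"],o["gripper_width"])
plan(line(p,psi,(.44,-.26,.25),146,8),85)
im,d=read_camera("top");im2,d2=read_camera("side")
cv2.imwrite("pics/o3.png",cv2.resize(im[195:285,205:285],None,fx=6.5,fy=6.5,interpolation=cv2.INTER_CUBIC))
cv2.imwrite("pics/t3.png",im);cv2.imwrite("pics/s3.png",im2)
np.save("pics/o3d.npy",d)
```

```text
[0.55810688 0.02176028 0.20325367] 145.96023260499695 8.25 0.7014772779392486
[85.0, 37.4, -7.5, -5.8, -0.0, 85.0, 37.4, -7.5, -5.8, -0.0, 85.0, 37.5, -7.5, -5.8, -0.0, 85.0, 37.5, -7.5, -5.8, -0.0, 85.0, 37.5, -7.5, -5.8, -0.0, 85.0, 37.5, -7.5, -5.8, -0.0, 85.0, 37.5, -7.5, -5.8, -0.0, 85.0, 37.5, -7.5, -5.8, -0.0]
```

View pics/o3.png

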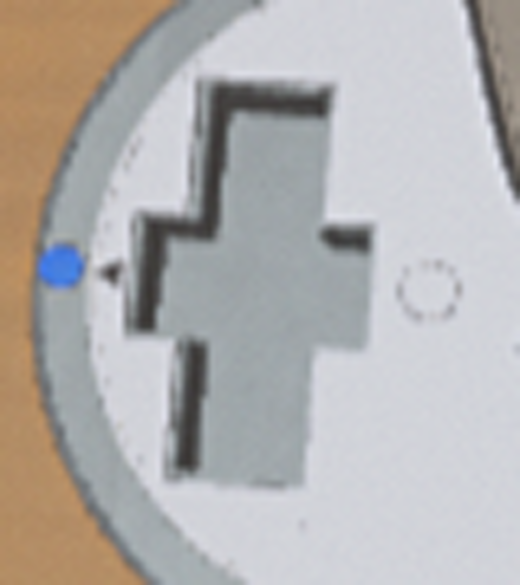

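View pics/t3.png

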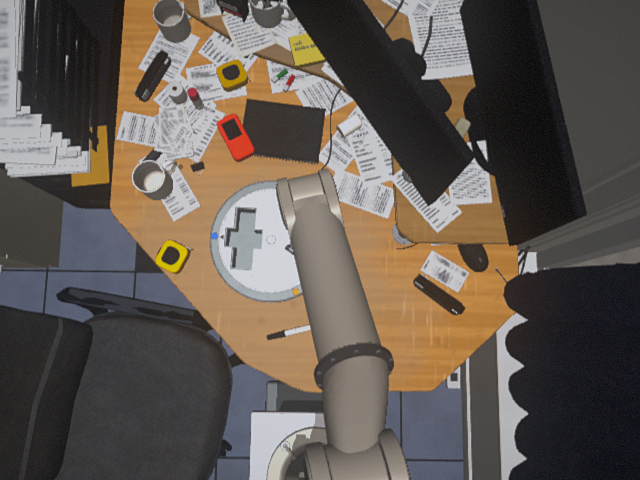

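Run:
```python
from h import *
P={k:ray("top",205+u/6.5,195+v/6.5,z)[:2] for k,u,v,z in(("TL",198,80,.063),("TR",333,87,.063),("BR",303,487,.063),("BL",165,480,.063),("lt",135,213,.063),("lb",127,335,.063),("rt",372,228,.063),("rb",365,350,.063),("tip",99,270,.063),("blue",61,267,.06),("hub",430,291,.063))}
for k,v in P.items():
    e=v-C0;print(k,v.round(4),np.hypot(*e).round(4),np.degrees(np.arctan2(e[1],e[0])).round(1))
m=(P["TL"]+P["TR"]+P["BL"]+P["BR"])/4;n=(P["lt"]+P["lb"]+P["rt"]+P["rb"])/4
ax=(P["TL"]+P["TR"]-P["BL"]-P["BR"]);rx=(P["lt"]+P["lb"]-P["rt"]-P["rb"])
for x in(m,n):
    e=x-C0;print("mid",x,np.hypot(*e),np.degrees(np.arctan2(e[1],e[0])))
print("len dir",np.degrees(np.arctan2(ax[1],ax[0])),np.hypot(*ax)/2,"rad dir",np.degrees(np.arctan2(rx[1],rx[0])),np.hypot(*rx)/2)
```

```text
TL [0.6444 0.2068] 0.118 49.0
TR [0.6424 0.1555] 0.0843 26.6
BR [0.49  0.162] 0.0888 150.1
BL [0.4919 0.2136] 0.1217 128.1
lt [0.5928 0.2287] 0.1139 76.9
lb [0.5463 0.2299] 0.114 100.4
rt [0.5883 0.1391] 0.0302 45.1
rb [0.5419 0.1404] 0.0339 137.9
tip [0.5709 0.2414] 0.1237 88.2
blue [0.5723 0.2562] 0.1386 87.8
hub [0.5646 0.1166] 0.0026 -156.2
mid [0.56717858 0.18446089] 0.06676112723875217 89.84673777899056
mid [0.56735172 0.18451983] 0.06682075910751212 89.69841088685884
len dir -2.5011244073508427 0.1525447190130328 rad dir 87.12920043058016 0.08959237622182889
```

apply_moves:
  increments: [85, 30, -6, -6, 0, 85, 37, -8, -6, 0, 85, 37, -8, -6, 0, 85, 37, -8, -6, 0, 85, 37, -8, -6, 0, 85, 37, -8, -6, 0, 85, 37, -8, -6, 0, 85, 37, -8, 0, 0]

```text
t: 9.35
eef_pos: [0.4465, -0.257, 0.243]
tool_rot: [0.003, -0.471, 0.882, 0.005]
contact_force: [0.7, -0.0, 0.2]
gripper_width: 0.994
```

Run:
```python
from h import *
from scipy.optimize import least_squares
A=np.array([[.4934,.1762],[.4722,.1211],[.5112,.0412],[.5623,.0241]])
s=least_squares(lambda x:np.hypot(*(A-x[:2]).T)-.095,[.567,.1177]);print("centre from knob",s.x,s.fun)
s=least_squares(lambda x:np.hypot(*(A-x[:2]).T)-x[2],[.567,.1177,.095]);print(s.x,s.fun)
for c in("top","side"):
    d=np.load(f"pics/{c}0.npy");im=cv2.imread(f"pics/{c}0.png")
    m=(im.max(2)<85)
    P=cloud(c,d,m)
    e=P[:,:2]-[.441,-.298];P=P[np.hypot(*e.T)<.09]
    for lo,hi in((.004,.02),(.02,.035),(.036,.06),(-.01,.06)):
        Q=P[(P[:,2]>lo)&(P[:,2]<hi)]
        if len(Q)<15: print(c,lo,len(Q));continue
        (cx,cy),(w,h),a=cv2.minAreaRect((Q[:,:2]*1000).astype(np.float32))
        mm=Q[:,:2].mean(0);W,V=np.linalg.eigh(np.cov((Q[:,:2]-mm).T));a2=np.degrees(np.arctan2(V[1,1],V[0,1]))%180
        print(c,lo,len(Q),"rect",round(cx,1),round(cy,1),round(w,1),round(h,1),round(a,1),"mean",mm.round(4),"pca",a2.round(1),"zmed",np.median(Q[:,2]).round(4))
```

```text
centre from knob [0.56759101 0.11814954] [-0.00079723  0.00043662  0.00040009 -0.00080175]
[0.56501682 0.11697541 0.09292454] [ 8.34696786e-06 -1.61192452e-05  1.71766061e-05 -9.40432874e-06]
top 0.004 153 rect 433.3 -291.9 136.1 25.8 45.6 mean [ 0.4301 -0.2938] pca 51.9 zmed 0.0082
top 0.02 60 rect 438.9 -298.9 137.9 22.1 54.4 mean [ 0.43   -0.3051] pca 53.8 zmed 0.031
top 0.036 430 rect 440.3 -300.2 134.3 22.2 54.6 mean [ 0.4402 -0.2984] pca 54.7 zmed 0.0431
top -0.01 688 rect 438.6 -298.1 138.6 29.5 53.1 mean [ 0.4365 -0.2977] pca 53.8 zmed 0.0399
side 0.004 137 rect 430.7 -296.2 124.8 19.5 51.9 mean [ 0.4287 -0.298 ] pca 53.9 zmed 0.0093
side 0.02 76 rect 435.2 -299.9 131.5 21.5 52.8 mean [ 0.43 -0.3 ] pca 52.5 zmed 0.0302
side 0.036 234 rect 436.1 -300.4 127.8 23.7 55.4 mean [ 0.4353 -0.2996] pca 53.5 zmed 0.0446
side -0.01 466 rect 434.5 -299.2 131.4 29.1 51.9 mean [ 0.4324 -0.2992] pca 53.3 zmed 0.0361
```

Run:
```python
import cv2
im=cv2.imread("pics/side0.png");cv2.imwrite("pics/sstap.png",cv2.resize(im[210:270,370:470],None,fx=7,fy=7,interpolation=cv2.INTER_CUBIC))
```

```text
(no output)
```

View pics/sstap.png

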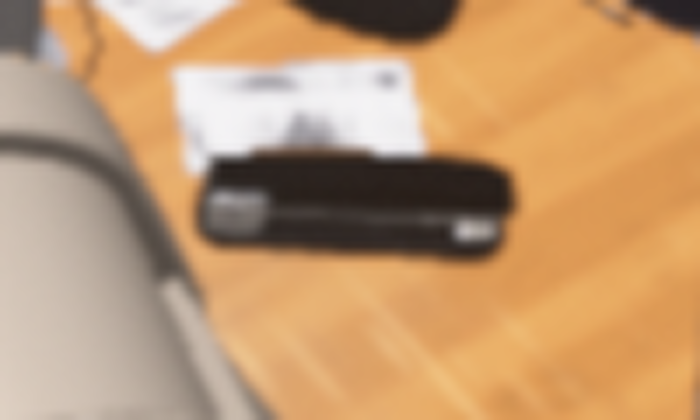

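```bash
sed -i 's/^C0=.*/C0=np.array([0.565,0.117])/' h.py
python3 - <<'E'
from h import *
p,M,psi,o=state();print(p,psi,o["q"])
plan(line(p,psi,(.439,-.2985,.11),144,4),85)
plan(line((.439,-.2985,.11),144,(.439,-.2985,.018),144,6),85,(.439,-.2985,.11),144)
E
```

```text
[ 0.44650987 -0.25704125  0.24303543] 146.24296999327697 [ 0.53685132  0.21263865 -0.14799637  1.90744182  0.02253447  1.02839054
  2.93277921]
[85.0, 9.7, -4.2, 33.3, 0.6, 85.0, 9.6, -4.3, 33.3, 0.6, 85.0, 9.6, -4.4, 33.3, 0.6, 85.0, 9.5, -4.5, 33.3, 0.6]
[85.0, 0.0, 0.0, 15.3, -0.0, 85.0, 0.0, 0.0, 15.3, -0.0, 85.0, 0.0, 0.0, 15.3, -0.0, 85.0, 0.0, 0.0, 15.3, -0.0, 85.0, 0.0, 0.0, 15.3, -0.0, 85.0, 0.0, 0.0, 15.3, -0.0]
```

Joint 7 is near its limit, so I'll use the half-turned grasp and roll by +180 degrees.

apply_moves:
  increments: [85, 0, 0, 0, 10, 85, 0, 0, 0, 10, 85, 0, 0, 0, 10, 85, 0, 0, 0, 10, 85, 0, 0, 0, 10, 85, 0, 0, 0, 10, 85, 0, 0, 0, 10, 85, 0, 0, 0, 10, 85, 0, 0, 0, 10, 85, 0, 0, 0, 10, 85, 0, 0, 0, 10, 85, 0, 0, 0, 10]

```text
t: 10.85
eef_pos: [0.439, -0.2596, 0.2347]
tool_rot: [-0.009, 0.562, 0.827, 0.003]
contact_force: [0.5, -0.4, 0.6]
gripper_width: 0.997
```

apply_moves:
  increments: [85, 0, 0, 0, 10, 85, 0, 0, 0, 10, 85, 0, 0, 0, 10, 85, 0, 0, 0, 10, 85, 0, 0, 0, 10]

```text
t: 11.48
eef_pos: [0.4367, -0.2586, 0.2313]
tool_rot: [-0.011, 0.867, 0.499, -0.003]
contact_force: [-1.1, 0.7, -0.3]
gripper_width: 0.994
```

Run:
```python
from h import *
p,M,psi,o=state();print(p,psi,o["q"])
plan(line(p,psi,(.439,-.2985,.11),-36,4),85)
```

```text
[ 0.43674053 -0.25864784  0.23131285] -30.123627190630582 [ 0.1937279   0.2129194   0.25931375  1.94864921 -0.0726235   1.00976841
 -0.03844175]
[85.0, -8.3, 5.5, 30.3, 1.5, 85.0, -8.2, 5.7, 30.3, 1.5, 85.0, -8.0, 5.9, 30.3, 1.5, 85.0, -7.9, 6.1, 30.3, 1.5]
```

apply_moves:
  increments: [85, -8, 5.5, 30, 1.5, 85, -8, 5.7, 30, 1.5, 85, -8, 6, 30, 1.5, 85, -8, 6, 30, 1.5, 85, 0, 0, 0, 0]

```text
t: 12.1
eef_pos: [0.4363, -0.296, 0.1056]
tool_rot: [-0.011, 0.893, 0.451, -0.004]
contact_force: [0.2, -0.1, 0.2]
gripper_width: 0.993
```

Run:
```python
from h import *
p,M,psi,o=state();print(p,psi,M[:,2],o["q"][6])
plan(line(p,psi,(.439,-.2985,.018),-36,6),85)
im,d=read_camera("side");cv2.imwrite("pics/s4.png",cv2.resize(im[180:290,350:490],None,fx=5,fy=5,interpolation=cv2.INTER_CUBIC))
```

```text
[ 0.43629708 -0.29602729  0.10564503] -36.417072406970775 [-0.01784118  0.01574076 -0.99971692] -0.0025823804685832733
[85.0, -0.1, 0.6, 14.6, -0.1, 85.0, -0.1, 0.6, 14.6, -0.1, 85.0, -0.1, 0.6, 14.6, -0.1, 85.0, -0.1, 0.6, 14.6, -0.1, 85.0, -0.1, 0.6, 14.6, -0.1, 85.0, -0.1, 0.6, 14.6, -0.1]
```

View pics/s4.png

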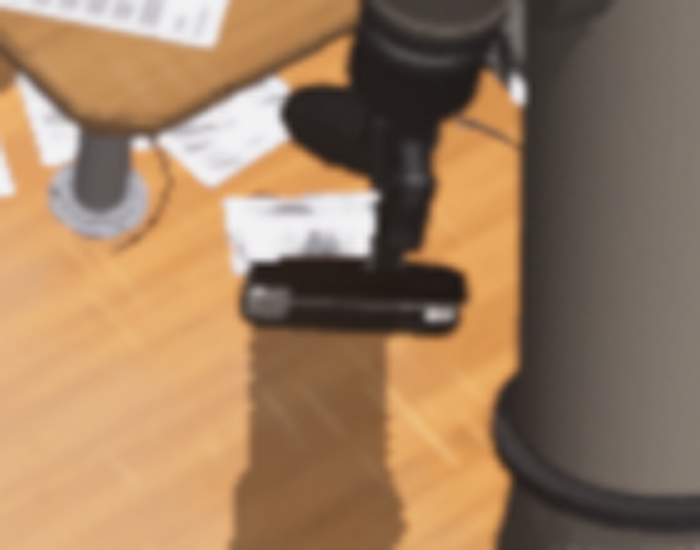

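The side crop shows the open fingers above the stapler's middle. I'll descend, adding a small sideways correction for the tool's 1.4 degree tilt.

apply_moves:
  increments: [85, 0, 1, 15, 0, 85, 0, 1, 15, 0, 85, 0, 1, 15, 0, 85, 0, 1, 15, 0, 85, 0, 1, 15, 0, 85, 0, 1, 8, 0, 85, 0, 0, 0, 0]

```text
t: 13.02
eef_pos: [0.4432, -0.298, 0.0201]
tool_rot: [-0.009, 0.892, 0.452, -0.002]
contact_force: [0.2, 0.0, 0.7]
gripper_width: 0.997
```

Run:
```python
from h import *
p,M,psi,o=state();print(p,psi,M[:,2],o["contact_force"])
plan(line(p,psi,(.439,-.2985,.018),-36,1),85)
im,d=read_camera("side");cv2.imwrite("pics/s5.png",cv2.resize(im[180:290,350:490],None,fx=5,fy=5,interpolation=cv2.INTER_CUBIC))
```

```text
[ 0.44316335 -0.29798857  0.02014523] -36.224149973727755 [-0.01218999  0.01419972 -0.99982487] [0.18637306 0.03580452 0.68217068]
[85.0, -2.9, -3.1, 2.1, -0.2]
```

View pics/s5.png

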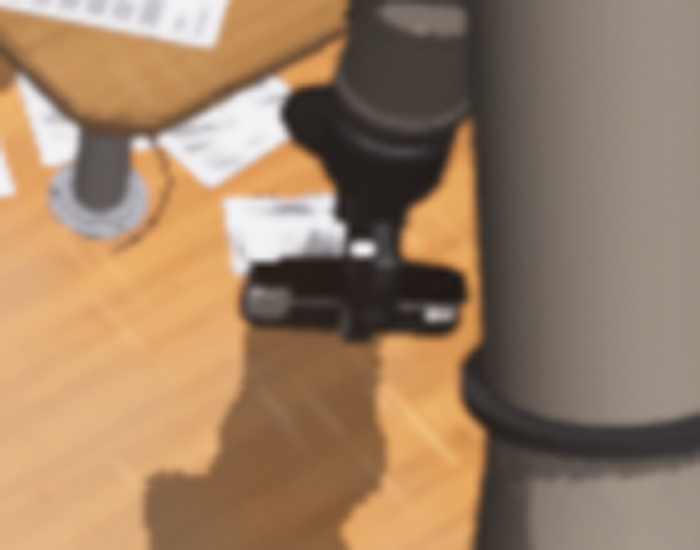

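apply_moves:
  increments: [85, -1, -3, 1, 0, 10, 0, 0, 0, 0, 10, 0, 0, 0, 0, 10, 0, 0, 0, 0, 10, 0, 0, 0, 0, 10, 0, 0, 0, 0, 10, 0, 0, 0, 0]
  squeeze: 45

```text
t: 13.95
eef_pos: [0.4412, -0.2978, 0.0213]
tool_rot: [-0.008, 0.892, 0.452, -0.001]
contact_force: [-0.1, 0.2, 0.5]
gripper_width: 0.241
```

apply_moves:
  increments: [10, 0, 0, -8, 0, 10, 0, 0, -25, 0, 10, 0, 0, -35, 0, 10, 0, 0, -40, 0, 10, 0, 0, -40, 0, 10, 0, 0, -40, 0, 10, 0, 0, 0, 0]

```text
t: 14.82
eef_pos: [0.4398, -0.2984, 0.214]
tool_rot: [-0.011, 0.892, 0.452, -0.003]
contact_force: [0.0, -0.8, -4.6]
gripper_width: 0.24
```

Run:
```python
from h import *
p,M,psi,o=state();print(p,psi,M[:,2],o["contact_force"],o["q"])
im,d=read_camera("side");cv2.imwrite("pics/s6.png",im)
cv2.imwrite("pics/s6z.png",cv2.resize(im[120:290,350:490],None,fx=4,fy=4))
```

```text
[ 0.43984863 -0.29843292  0.21402683] -36.26090116260018 [-0.01577834  0.01627697 -0.99974302] [ 0.03941368 -0.7910264  -4.61466802] [ 0.23113153  0.27593976  0.30378003  1.91737418 -0.105402    0.98478087
 -0.0485433 ]
```

View pics/s6z.png

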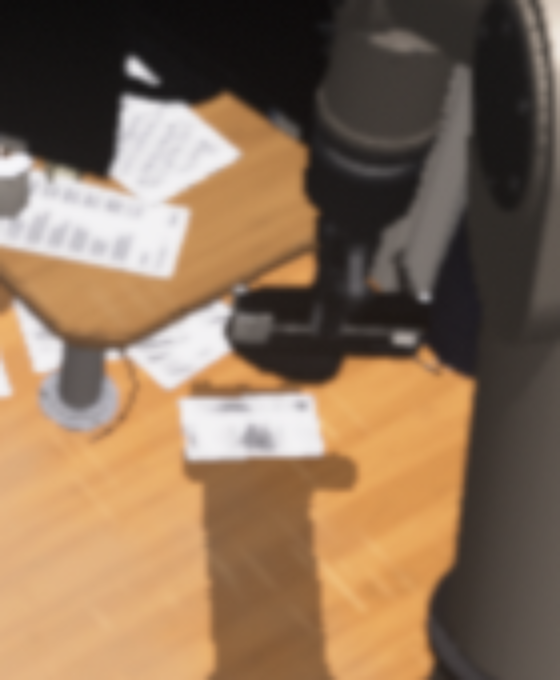

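The side crop shows the stapler held level near its middle, 192 mm up. Next I'll carry it to a point above the window.

Run:
```python
from h import *
p,M,psi,o=state()
plan(line(p,psi,(.568,.185,.19),-92.7,14),10)
```

```text
[10.0, 33.3, -12.9, 1.6, 4.0, 10.0, 32.3, -15.2, 1.6, 4.0, 10.0, 31.1, -17.5, 1.6, 4.0, 10.0, 29.8, -19.6, 1.6, 4.0, 10.0, 28.4, -21.7, 1.6, 4.0, 10.0, 26.8, -23.6, 1.6, 4.0, 10.0, 25.0, -25.4, 1.6, 4.0, 10.0, 23.2, -27.1, 1.6, 4.0, 10.0, 21.2, -28.7, 1.6, 4.0, 10.0, 19.2, -30.1, 1.6, 4.0, 10.0, 17.0, -31.4, 1.6, 4.0, 10.0, 14.7, -32.5, 1.6, 4.0, 10.0, 12.4, -33.5, 1.6, 4.0, 10.0, 10.0, -34.2, 1.6, 4.0]
```

apply_moves:
  increments: [10, 33, -13, 1, 4, 10, 32, -15, 1, 4, 10, 31, -17, 1, 4, 10, 30, -20, 1, 4, 10, 28, -22, 1, 4, 10, 27, -24, 1, 4, 10, 25, -25, 1, 4, 10, 23, -27, 1, 4, 10, 21, -29, 1, 4, 10, 19, -30, 1, 4, 10, 17, -31, 1, 4, 10, 15, -32, 1, 4]

```text
t: 16.38
eef_pos: [0.5372, 0.1243, 0.1789]
tool_rot: [-0.009, 0.999, 0.032, -0.032]
contact_force: [0.2, 0.4, -4.1]
gripper_width: 0.241
```

Run:
```python
from h import *
p,M,psi,o=state();print(p,psi,M[:,2],o["t"])
plan(line(p,psi,(.568,.185,.17),-92.7,4),10)
```

```text
[0.53716509 0.12427435 0.17887086] -86.31433142579642 [-0.06424451  0.01566394 -0.99781125] 16.375
[10.0, 8.7, -14.7, 2.2, 1.6, 10.0, 8.3, -14.9, 2.2, 1.6, 10.0, 7.8, -15.1, 2.2, 1.6, 10.0, 7.4, -15.3, 2.2, 1.6]
```

apply_moves:
  increments: [10, 9, -14, 1, 1.6, 10, 8, -15, 1, 1.6, 10, 8, -15, 1, 1.6, 10, 7, -15, 1, 1.6, 10, 0, 0, 0, 0]

```text
t: 17.0
eef_pos: [0.56, 0.1879, 0.161]
tool_rot: [-0.003, 0.999, -0.022, -0.042]
contact_force: [0.2, -1.0, -3.7]
gripper_width: 0.242
```

Run:
```python
from h import *
p,M,psi,o=state();print(p,psi,M[:,2],o["t"],o["q"])
im,d=read_camera("side");cv2.imwrite("pics/s7.png",cv2.resize(im[190:330,210:350],None,fx=4.2,fy=4.2,interpolation=cv2.INTER_CUBIC))
im,d=read_camera("top");cv2.imwrite("pics/t7.png",cv2.resize(im[150:320,190:350],None,fx=3.5,fy=3.5,interpolation=cv2.INTER_CUBIC))
```

```text
[0.56000547 0.18794462 0.16103774] -92.57287222886136 [-0.08414481  0.00813089 -0.99642036] 17.0 [-0.57648143  0.46005451  0.22586228  1.78223376 -0.16459426  0.99188022
 -1.88930021]
```

View pics/s7.png

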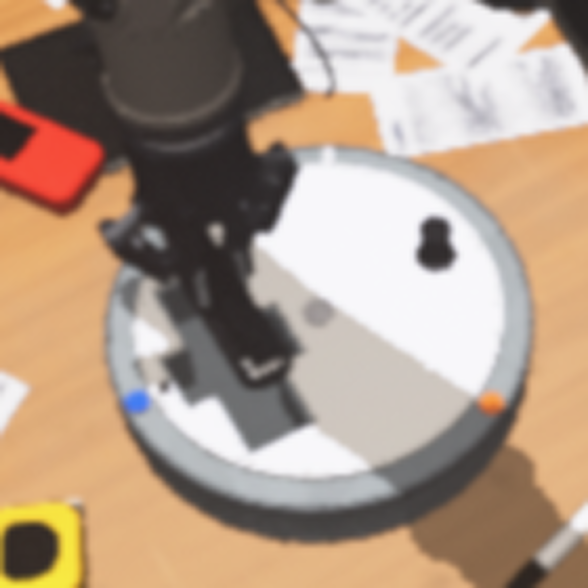

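View pics/t7.png

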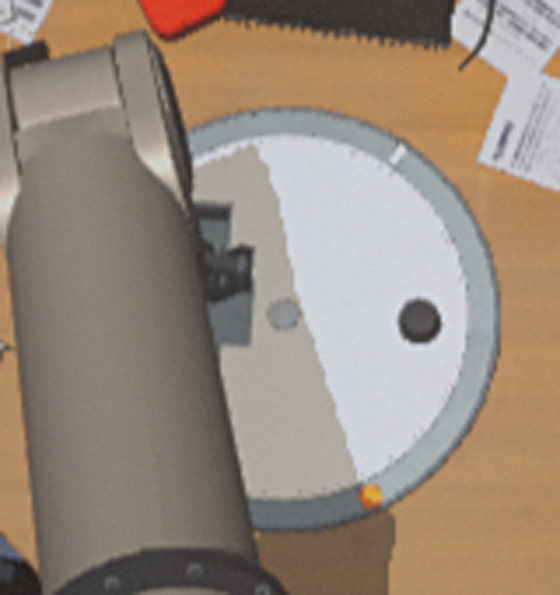

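The side crop shows the stapler above the window and roughly aligned with it. However, the tool has picked up a 4.8 degree tilt along the stapler's length, so I'll test which motions change it.

apply_moves:
  increments: [10, 0, 0, -10, 0, 10, 0, 0, -10, 0]

```text
t: 17.35
eef_pos: [0.5607, 0.1835, 0.1816]
tool_rot: [-0.002, 0.999, -0.024, -0.043]
contact_force: [-0.9, -0.4, -3.4]
gripper_width: 0.242
```

apply_moves:
  increments: [10, 0, 0, 0, -4, 10, 0, 0, 0, -4]

```text
t: 17.6
eef_pos: [0.562, 0.1827, 0.1847]
tool_rot: [-0.006, 0.998, 0.047, -0.041]
contact_force: [0.4, -0.7, -3.5]
gripper_width: 0.245
```

apply_moves:
  increments: [10, 10, 0, 0, 0, 10, 10, 0, 0, 0]

```text
t: 17.85
eef_pos: [0.5833, 0.1841, 0.1849]
tool_rot: [-0.006, 0.998, 0.046, -0.04]
contact_force: [-0.2, 1.2, -3.7]
gripper_width: 0.243
```

apply_moves:
  increments: [10, -10, 0, 0, 0, 10, -10, 0, 0, 0]

```text
t: 18.1
eef_pos: [0.5641, 0.1819, 0.1863]
tool_rot: [-0.006, 0.998, 0.044, -0.04]
contact_force: [-0.3, -0.3, -4.0]
gripper_width: 0.241
```

apply_moves:
  increments: [10, 0, 10, 0, 0, 10, 0, 10, 0, 0]

```text
t: 18.35
eef_pos: [0.5645, 0.1616, 0.1861]
tool_rot: [-0.006, 0.998, 0.045, -0.04]
contact_force: [0.3, -0.8, -3.1]
gripper_width: 0.242
```

apply_moves:
  increments: [10, 0, -10, 0, 0, 10, 0, -10, 0, 0]

```text
t: 18.6
eef_pos: [0.5632, 0.1802, 0.1867]
tool_rot: [-0.006, 0.998, 0.043, -0.04]
contact_force: [0.9, -0.1, -3.8]
gripper_width: 0.241
```

apply_moves:
  increments: [10, 0, 35, 0, 0, 10, 0, 35, 0, 0, 10, 0, 35, 0, 0, 10, 0, 35, 0, 0]

```text
t: 19.1
eef_pos: [0.5765, 0.049, 0.184]
tool_rot: [-0.008, 0.998, 0.051, -0.039]
contact_force: [-0.0, -0.3, -3.0]
gripper_width: 0.239
```

apply_moves:
  increments: [10, 0, 0, 0, -10, 10, 0, 0, 0, -10, 10, 0, 0, 0, -10]

```text
t: 19.48
eef_pos: [0.5776, 0.0482, 0.1839]
tool_rot: [-0.018, 0.949, 0.313, -0.036]
contact_force: [0.0, 0.7, -3.5]
gripper_width: 0.244
```

apply_moves:
  increments: [10, 0, 0, 0, 10, 10, 0, 0, 0, 10, 10, 0, 0, 0, 10]

```text
t: 19.85
eef_pos: [0.5784, 0.0521, 0.1839]
tool_rot: [-0.009, 0.998, 0.053, -0.039]
contact_force: [1.1, 1.1, -3.5]
gripper_width: 0.24
```

apply_moves:
  increments: [10, -15, 30, 0, -4, 10, -17, 29, 0, -4, 10, -19, 28, 0, -4, 10, -21, 26, 0, -4, 10, -23, 24, 0, -4]

```text
t: 20.48
eef_pos: [0.5226, -0.0984, 0.186]
tool_rot: [-0.016, 0.971, 0.237, -0.035]
contact_force: [0.3, -0.4, -3.1]
gripper_width: 0.243
```

Run:
```python
from h import *
p,M,psi,o=state();print(p,psi,M[:,2],M.T@[0,0,-1],o["q"],o["joint_torque"])
```

```text
[ 0.52260233 -0.09838534  0.18602803] -62.68966489565678 [-0.07599139  0.01534611 -0.99699037] [0.06040859 0.04859009 0.99699037] [-0.10129455  0.33715865  0.21805726  1.89994055 -0.09411436  0.99143635
 -0.93037264] [ -3.20584841 -47.36908793   2.9516948  -25.60185492  -0.10949298
   0.54557651  -1.33660287]
```

apply_moves:
  increments: [10, -30, 0, 0, 5, 10, -30, 0, 0, 5, 10, -30, 0, 0, 5]

```text
t: 20.85
eef_pos: [0.4404, -0.133, 0.1923]
tool_rot: [-0.011, 0.994, 0.105, -0.036]
contact_force: [1.5, -0.5, -3.0]
gripper_width: 0.245
```

```bash
cat >> h.py <<'E'
def st():
    p,M,psi,o=state();print("t",o["t"],p.round(4),"psi",round(psi,2),"tz",M[:,2].round(4),"up in tool",(M.T@[0,0,-1])[:2].round(4),"q",np.round(o["q"],3))
E
python3 -c "
from h import *
st()"
```

```text
t 20.85 [ 0.4404 -0.133   0.1923] psi -78.05 tz [-0.0731  0.015  -0.9972] up in tool [0.0684 0.0299] q [-0.095  0.212  0.292  2.058 -0.075  0.957 -1.122]
```

apply_moves:
  increments: [10, 30, 0, 0, 5, 10, 30, 0, 0, 5, 10, 30, 0, 0, 5]

```text
t: 21.22
eef_pos: [0.5287, -0.1206, 0.1866]
tool_rot: [-0.007, 0.999, -0.031, -0.037]
contact_force: [-0.3, 0.1, -2.3]
gripper_width: 0.243
```

```bash
python3 -c "
from h import *
st()"
```

```text
t 21.225 [ 0.5287 -0.1206  0.1866] psi -93.6 tz [-0.0734  0.0172 -0.9972] up in tool [0.0743 0.0126] q [-0.142  0.358  0.322  1.882 -0.138  0.998 -1.388]
```

apply_moves:
  increments: [10, 0, -25, 0, 0, 10, 0, -25, 0, 0, 10, 0, -25, 0, 0, 10, 0, -25, 0, 0, 10, 0, -25, 0, 0, 10, 0, -25, 0, 0]

```text
t: 21.98
eef_pos: [0.5437, 0.0398, 0.1886]
tool_rot: [-0.008, 0.999, -0.029, -0.035]
contact_force: [0.1, 0.3, -3.3]
gripper_width: 0.245
```

```bash
python3 -c "
from h import *
st()"
```

```text
t 21.975 [0.5437 0.0398 0.1886] psi -93.36 tz [-0.0696  0.0175 -0.9974] up in tool [0.0705 0.0134] q [-0.375  0.352  0.257  1.876 -0.136  0.996 -1.681]
```

apply_moves:
  increments: [10, 0, -25, 0, -5, 10, 0, -25, 0, -5, 10, 0, -25, 0, -5, 10, 0, -25, 0, -5]

```text
t: 22.48
eef_pos: [0.5358, 0.147, 0.1911]
tool_rot: [-0.014, 0.987, 0.158, -0.033]
contact_force: [0.5, -0.9, -3.6]
gripper_width: 0.245
```

```bash
python3 -c "
from h import *
st()"
```

```text
t 22.475 [0.5358 0.147  0.1911] psi -71.84 tz [-0.0689  0.0181 -0.9975] up in tool [0.0598 0.0388] q [-0.466  0.358  0.139  1.847 -0.105  1.001 -1.528]
```

apply_moves:
  increments: [10, 0, 30, 0, 5, 10, 0, 30, 0, 5, 10, 0, 30, 0, 5, 10, 0, 30, 0, 5]

```text
t: 22.98
eef_pos: [0.5587, 0.0298, 0.187]
tool_rot: [-0.009, 0.999, -0.017, -0.035]
contact_force: [-0.2, -0.9, -2.8]
gripper_width: 0.245
```

```bash
python3 -c "
from h import *
st()"
```

```text
t 22.975 [0.5587 0.0298 0.187 ] psi -92.01 tz [-0.0693  0.0199 -0.9974] up in tool [0.0699 0.0175] q [-0.348  0.377  0.256  1.844 -0.143  1.004 -1.63 ]
```

apply_moves:
  increments: [10, 0, -30, 0, 5, 10, 0, -30, 0, 5, 10, 0, -30, 0, 5, 10, 0, -30, 0, 5]

```text
t: 23.48
eef_pos: [0.5817, 0.1321, 0.1878]
tool_rot: [-0.0, 0.977, -0.213, -0.036]
contact_force: [0.4, 0.2, -3.5]
gripper_width: 0.244
```

```bash
python3 -c "
from h import *
st()"
```

```text
t 23.475 [0.5817 0.1321 0.1878] psi -114.53 tz [-0.0695  0.016  -0.9975] up in tool [ 0.0699 -0.0143] q [-0.539  0.438  0.308  1.76  -0.189  1.034 -2.151]
```

Rolling and translating leave the tilt unchanged. It lies about the jaw axis, so I can set the stapler down flat on clear desk, let go and regrip it, and the stapler will then be level in the hand.

```bash
python3 -c "
from h import *
p,M,psi,o=state()
plan(line(p,psi,(.50,-.15,.12),-92.7,10),10)"
```

```text
[10.0, 4.3, 29.1, 6.8, -2.2, 10.0, 3.2, 29.2, 6.8, -2.2, 10.0, 2.1, 29.3, 6.8, -2.2, 10.0, 0.9, 29.4, 6.8, -2.2, 10.0, -0.2, 29.4, 6.8, -2.2, 10.0, -1.3, 29.3, 6.8, -2.2, 10.0, -2.4, 29.3, 6.8, -2.2, 10.0, -3.5, 29.2, 6.8, -2.2, 10.0, -4.6, 29.0, 6.8, -2.2, 10.0, -5.7, 28.8, 6.8, -2.2]
```

apply_moves:
  increments: [10, 4, 29, 0, -2.2, 10, 3, 29, 0, -2.2, 10, 2, 29, 0, -2.2, 10, 1, 29, 0, -2.2, 10, 0, 29, 0, -2.2, 10, -1, 29, 0, -2.2, 10, -2, 29, 10, -2.2, 10, -3, 29, 15, -2.2, 10, -4, 29, 20, -2.2, 10, -5, 29, 20, -2.2, 10, 0, 0, 15, 0]

```text
t: 24.85
eef_pos: [0.4898, -0.1741, 0.1085]
tool_rot: [-0.006, 0.999, -0.04, -0.033]
contact_force: [-0.1, 0.9, -3.1]
gripper_width: 0.242
```

```bash
python3 -c "
from h import *
st()
im,d=read_camera('side');cv2.imwrite('pics/s8.png',cv2.resize(im[150:300,280:460],None,fx=4,fy=4,interpolation=cv2.INTER_CUBIC))
"
```

```text
t 24.85 [ 0.4898 -0.1741  0.1085] psi -94.58 tz [-0.0657  0.0138 -0.9977] up in tool [0.0666 0.0086] q [-0.032  0.429  0.318  2.001 -0.176  0.806 -1.26 ]
```

View pics/s8.png

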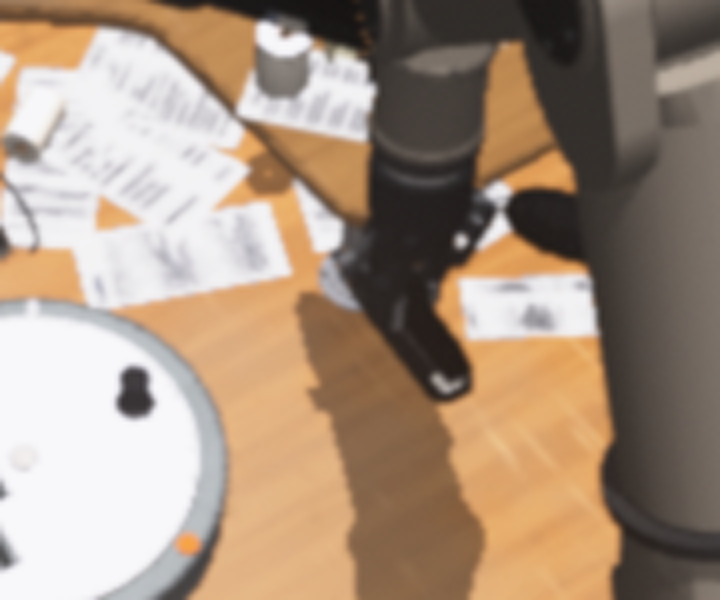

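The side crop shows the stapler held over clear desk, but near the stand's foot. I'll pull 20 mm towards the robot and set it down.

apply_moves:
  increments: [10, -10, 0, 10, 0, 10, -10, 0, 20, 0, 10, 0, 0, 20, 0, 10, 0, 0, 18, 0, 10, 0, 0, 7, 0, 10, 0, 0, 0, 0]

```text
t: 25.65
eef_pos: [0.463, -0.167, 0.0322]
tool_rot: [-0.007, 0.999, -0.039, -0.033]
contact_force: [0.8, 0.2, -2.9]
gripper_width: 0.243
```

apply_moves:
  increments: [10, 0, 0, 3, 0, 10, 0, 0, 3, 0, 10, 0, 0, 2, 0, 10, 0, 0, 0, 0]
  squeeze: 20

```text
t: 26.15
eef_pos: [0.4639, -0.167, 0.0254]
tool_rot: [-0.007, 0.999, -0.039, -0.032]
contact_force: [-1.1, 0.0, -1.9]
gripper_width: 0.24
```

```bash
python3 -c "
from h import *
st()"
```

```text
t 26.15 [ 0.4639 -0.167   0.0254] psi -94.53 tz [-0.0628  0.0158 -0.9979] up in tool [0.0638 0.0108] q [ 0.011  0.534  0.262  2.1   -0.236  0.601 -1.207]
```

apply_moves:
  increments: [10, 0, 0, 2, 0, 10, 0, 0, 2, 0, 10, 0, 0, 0, 0]

```text
t: 26.52
eef_pos: [0.4625, -0.167, 0.0223]
tool_rot: [-0.007, 0.999, -0.04, -0.032]
contact_force: [-0.8, 0.3, -0.2]
gripper_width: 0.24
```

apply_moves:
  increments: [40, 0, 0, 0, 0, 40, 0, 0, 0, 0, 40, 0, 0, 0, 0]

```text
t: 26.9
eef_pos: [0.4638, -0.1674, 0.0226]
tool_rot: [-0.007, 0.999, -0.04, -0.031]
contact_force: [-0.3, -0.0, 0.1]
gripper_width: 0.469
```

```bash
python3 -c "
from h import *
st()
im,d=read_camera('side');cv2.imwrite('pics/s9.png',cv2.resize(im[180:300,320:440],None,fx=5,fy=5,interpolation=cv2.INTER_CUBIC));np.save('pics/s9.npy',d)
im,d=read_camera('top');cv2.imwrite('pics/t9.png',cv2.resize(im[220:350,340:500],None,fx=4.5,fy=4.5,interpolation=cv2.INTER_CUBIC))
"
```

```text
t 26.9 [ 0.4638 -0.1674  0.0226] psi -94.58 tz [-0.062   0.016  -0.9979] up in tool [0.0631 0.011 ] q [ 0.014  0.539  0.26   2.101 -0.239  0.594 -1.205]
```

View pics/s9.png

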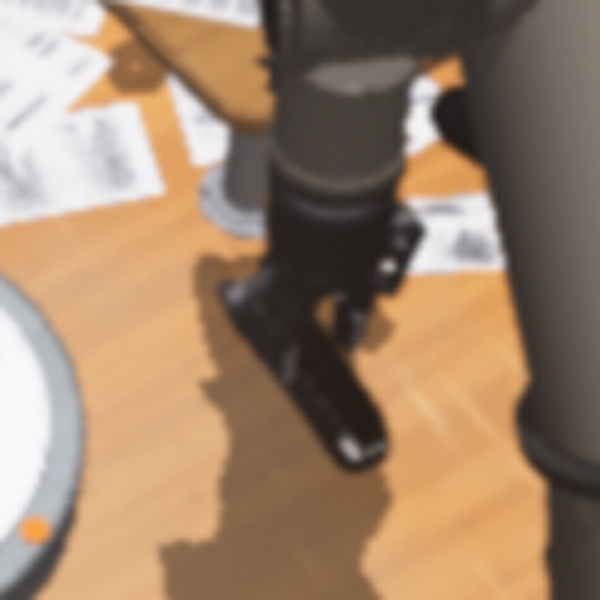

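View pics/t9.png

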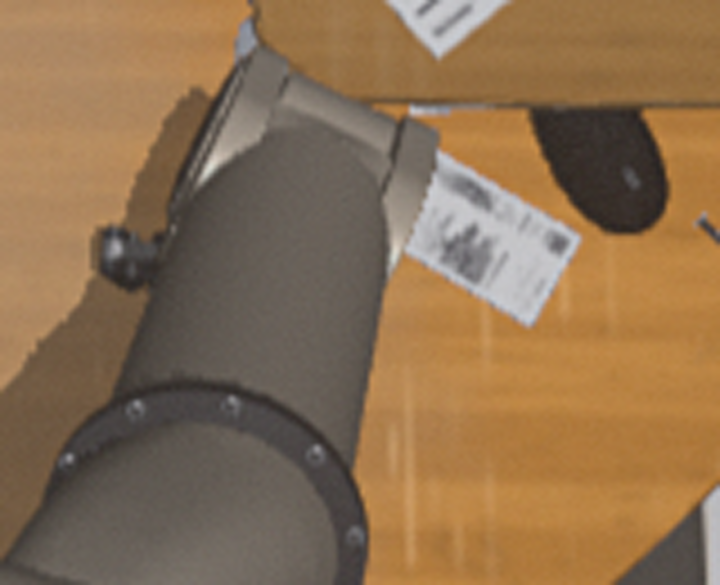

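The side crop shows the stapler flat on the desk with the fingers open around it, from its far end at (225,285) to its near end at (365,460). I'll measure where along its length the tool stands.

Run:
```python
from h import *
p,M,psi,o=state()
im,d=read_camera("side")
for r in outline_of("side","stapler_center")[:2]:
    m=r["pixels"];print(r["p"],r["extent"],m.sum())
    P=cloud("side",d,m);a=np.radians(psi+90);t=np.array([np.cos(a),np.sin(a)]);n=np.array([-t[1],t[0]])
    for lo,hi in((0.004,.02),(.02,.04),(.04,.055),(.004,.055)):
        Q=P[(P[:,2]>lo)&(P[:,2]<hi)]
        if len(Q)<8: continue
        s=(Q[:,:2]-p[:2])@t;l=(Q[:,:2]-p[:2])@n
        print(lo,hi,len(Q),"along",np.percentile(s,[0,1,5,50,95,99,100]).round(4),"lat",np.percentile(l,[1,50,99]).round(4))
    vis=im.copy();vis[m]=(0,255,0);cv2.imwrite("pics/m9.png",cv2.resize(vis[180:300,320:440],None,fx=4,fy=4))
```

```text
0.6 [389.6, 259.6, 20.2, 28.9] 356
0.004 0.02 110 along [-0.0758 -0.0746 -0.0721 -0.0407 -0.0042 -0.0013  0.02  ] lat [-0.0273  0.0079  0.017 ]
0.02 0.04 79 along [-0.0756 -0.0756 -0.0741 -0.0593 -0.0085 -0.0026 -0.0007] lat [-0.0222  0.0065  0.0101]
0.04 0.055 143 along [-0.0669 -0.0664 -0.0615 -0.0269  0.0031  0.0073  0.0092] lat [-0.0126 -0.0004  0.0104]
0.004 0.055 332 along [-0.0758 -0.075  -0.0721 -0.0382 -0.0009  0.0065  0.02  ] lat [-0.0214  0.005   0.0165]
```

View pics/m9.png

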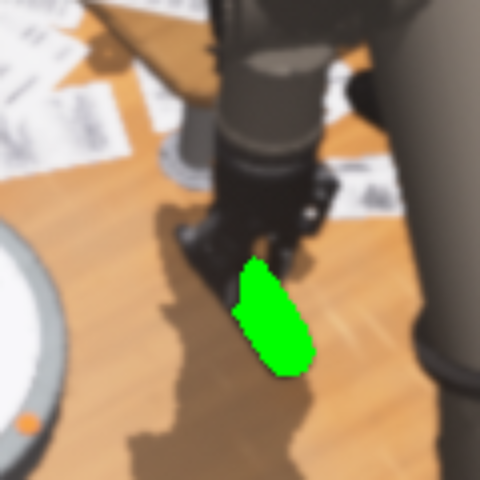

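Run:
```python
from h import *
p,M,psi,o=state();a=np.radians(psi+90);t=np.array([np.cos(a),np.sin(a)]);n=np.array([-t[1],t[0]])
d=np.load("pics/s9.npy")
for u,v in((222,290),(222,283),(235,280),(230,300),(360,470),(385,455)):
    U,V=320+u/5,180+v/5
    for z in(.004,.02,.04):
        e=ray("side",U,V,z)[:2]-p[:2];print(u,v,z,"along",(e@t).round(4),"lat",(e@n).round(4),end=" | ")
    print()
m=np.zeros(d.shape,bool);m[233:246,360:376]=1
P=cloud("side",d,m);k=P[:,2]>.008;Q=P[k];s=(Q[:,:2]-p[:2])@t;l=(Q[:,:2]-p[:2])@n
k=(abs(l)<.02)&(Q[:,2]<.05);print(len(s[k]),np.sort(s[k])[-8:].round(4))
```

```text
222 290 0.004 along 0.0812 lat 0.0111 | 222 290 0.02 along 0.072 lat 0.0179 | 222 290 0.04 along 0.0607 lat 0.0263 | 
222 283 0.004 along 0.0858 lat 0.0082 | 222 283 0.02 along 0.0767 lat 0.015 | 222 283 0.04 along 0.0652 lat 0.0236 | 
235 280 0.004 along 0.0839 lat -0.0003 | 235 280 0.02 along 0.0747 lat 0.0066 | 235 280 0.04 along 0.0633 lat 0.0153 | 
230 300 0.004 along 0.072 lat 0.0106 | 230 300 0.02 along 0.063 lat 0.0174 | 230 300 0.04 along 0.0518 lat 0.0259 | 
360 470 0.004 along -0.0738 lat 0.0069 | 360 470 0.02 along -0.0811 lat 0.0137 | 360 470 0.04 along -0.0901 lat 0.0222 | 
385 455 0.004 along -0.0721 lat -0.0124 | 385 455 0.02 along -0.0794 lat -0.0053 | 385 455 0.04 along -0.0885 lat 0.0035 | 
4 [0.0363 0.0422 0.0451 0.0899]
```

apply_moves:
  increments: [40, -3, 0, 0, 0, 10, 0, 0, 0, 0, 10, 0, 0, 0, 0, 10, 0, 0, 0, 0, 10, 0, 0, 0, 0]
  squeeze: 45

```text
t: 27.72
eef_pos: [0.4603, -0.167, 0.0228]
tool_rot: [-0.007, 0.999, -0.04, -0.031]
contact_force: [0.1, 0.8, 1.4]
gripper_width: 0.236
```

```bash
python3 -c "
from h import *
st();print(get_obs()['gripper_width'])
a=state()
plan(line(a[0],a[2],(a[0][0],a[0][1],.17),a[2],6),10)
plan(line((a[0][0],a[0][1],.17),a[2],(.568,.185,.17),a[2],14),10,(a[0][0],a[0][1],.17),a[2])
"
```

```text
t 27.725 [ 0.4603 -0.167   0.0228] psi -94.56 tz [-0.0623  0.0161 -0.9979] up in tool [0.0634 0.0111] q [ 0.014  0.535  0.26   2.109 -0.238  0.591 -1.203]
0.23571812740613002
[10.0, 0.0, 0.0, -24.5, -0.0, 10.0, 0.0, 0.0, -24.5, -0.0, 10.0, 0.0, 0.0, -24.5, -0.0, 10.0, 0.0, 0.0, -24.5, -0.0, 10.0, 0.0, 0.0, -24.5, -0.0, 10.0, 0.0, 0.0, -24.5, -0.0]
[10.0, 5.7, -25.7, -0.0, -0.0, 10.0, 5.7, -25.7, -0.0, -0.0, 10.0, 5.7, -25.7, -0.0, -0.0, 10.0, 5.7, -25.7, -0.0, -0.0, 10.0, 5.7, -25.7, -0.0, -0.0, 10.0, 5.7, -25.7, -0.0, -0.0, 10.0, 5.7, -25.7, -0.0, -0.0, 10.0, 5.7, -25.7, -0.0, -0.0, 10.0, 5.7, -25.7, -0.0, -0.0, 10.0, 5.7, -25.7, -0.0, -0.0, 10.0, 5.7, -25.7, -0.0, -0.0, 10.0, 5.7, -25.7, -0.0, -0.0, 10.0, 5.7, -25.7, -0.0, -0.0, 10.0, 5.7, -25.7, -0.0, -0.0]
```

apply_moves:
  increments: [10, 0, 0, -8, 0, 10, 0, 0, -25, 0, 10, 0, 0, -25, 0, 10, 0, 0, -25, 0, 10, 0, 0, -25, 0, 10, 0, 0, -25, 0, 10, 0, 0, -10, 0, 10, 0, -20, 0, 0, 10, 0, -25, 0, 0, 10, 0, -25, 0, 0]

```text
t: 28.98
eef_pos: [0.4706, -0.0995, 0.1694]
tool_rot: [-0.007, 0.998, -0.043, -0.036]
contact_force: [-0.1, -0.1, -3.1]
gripper_width: 0.245
```

```bash
python3 -c "
from h import *
st()
a=state()
plan(line(a[0],a[2],(.568,.185,.165),-92.7,12),10)
"
```

```text
t 28.975 [ 0.4706 -0.0995  0.1694] psi -94.93 tz [-0.0703  0.0166 -0.9974] up in tool [0.0715 0.0105] q [-0.182  0.279  0.318  2.038 -0.119  0.913 -1.453]
[10.0, 6.1, -24.3, 0.4, -0.2, 10.0, 6.1, -24.3, 0.4, -0.2, 10.0, 6.2, -24.3, 0.4, -0.2, 10.0, 6.3, -24.3, 0.4, -0.2, 10.0, 6.4, -24.2, 0.4, -0.2, 10.0, 6.4, -24.2, 0.4, -0.2, 10.0, 6.5, -24.2, 0.4, -0.2, 10.0, 6.6, -24.2, 0.4, -0.2, 10.0, 6.7, -24.2, 0.4, -0.2, 10.0, 6.8, -24.1, 0.4, -0.2, 10.0, 6.8, -24.1, 0.4, -0.2, 10.0, 6.9, -24.1, 0.4, -0.2]
```

apply_moves:
  increments: [10, 6, -24, 0, 0, 10, 6, -24, 0, 0, 10, 6, -24, 0, 0, 10, 6, -24, 0, 0, 10, 7, -24, 0, 0, 10, 7, -24, 0, 0, 10, 7, -24, 0, 0, 10, 7, -24, 0, 0, 10, 7, -24, 0, 0, 10, 7, -24, 0, 0, 10, 7, -20, 0, -1, 10, 0, 0, 0, 0]

```text
t: 30.48
eef_pos: [0.5623, 0.1656, 0.1588]
tool_rot: [-0.006, 0.999, -0.032, -0.043]
contact_force: [-0.3, -0.7, -3.4]
gripper_width: 0.24
```

```bash
python3 -c "
from h import *
st()
a=state()
plan(line(a[0],a[2],(.568,.185,.125),-92.7,2),10)
im,d=read_camera('side');cv2.imwrite('pics/s10.png',cv2.resize(im[190:330,210:350],None,fx=4.2,fy=4.2,interpolation=cv2.INTER_CUBIC))
"
```

```text
t 30.475 [0.5623 0.1656 0.1588] psi -93.73 tz [-0.0846  0.0143 -0.9963] up in tool [0.0854 0.0088] q [-0.521  0.454  0.202  1.794 -0.156  0.983 -1.88 ]
[10.0, 2.2, -9.8, 16.9, -0.5, 10.0, 2.3, -9.8, 16.9, -0.5]
```

View pics/s10.png

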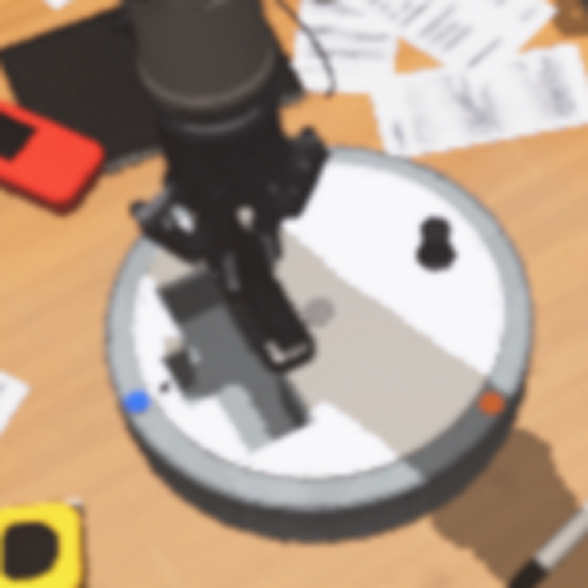

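The stapler is now within about 1.3 degrees of level. I'll align it over the window at a low height.

apply_moves:
  increments: [10, 4, -10, 16, 0, 10, 4, -10, 16, 0, 10, 1, 0, 15, -0.5, 10, 0, 0, 0, 0]

```text
t: 31.02
eef_pos: [0.5676, 0.1827, 0.1067]
tool_rot: [-0.004, 0.999, -0.03, -0.044]
contact_force: [1.0, 0.2, -3.3]
gripper_width: 0.243
```

```bash
cat > chk.py <<'E'
from h import *
import sys
st();a=state();M=a[1]
tgt=np.array([.568,.185,float(sys.argv[1])])
print("tool delta",(M.T@(tgt-a[0])*1000).round(1),"roll",round(a[2]+92.7,2),"F",a[3]["contact_force"].round(1))
im,d=read_camera('side');cv2.imwrite(f'pics/{sys.argv[2]}.png',cv2.resize(im[215:315,225:325],None,fx=6,fy=6,interpolation=cv2.INTER_CUBIC))
E
python3 chk.py .10 s11
```

```text
t 31.025 [0.5676 0.1827 0.1067] psi -93.46 tz [-0.0877  0.0115 -0.9961] up in tool [0.0883 0.0062] q [-0.528  0.535  0.184  1.801 -0.174  0.898 -1.883]
tool delta [ 0.9 -2.3  6.7] roll -0.76 F [ 1.   0.2 -3.3]
```

View pics/s11.png

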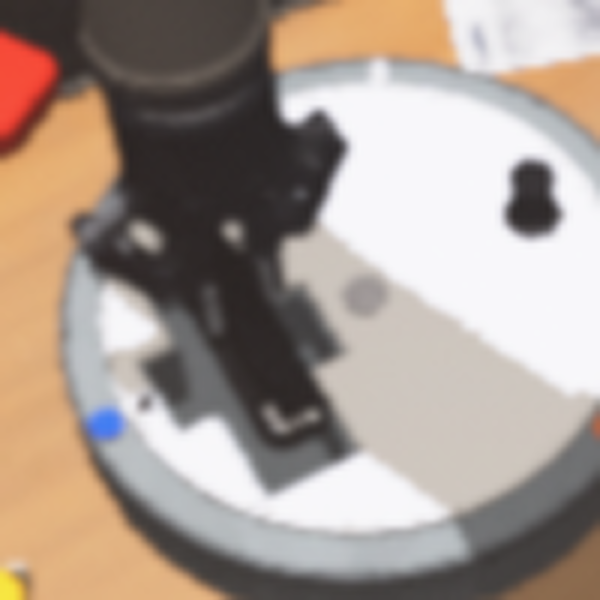

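Run:
```python
from h import *
im=cv2.imread("pics/s11.png");p,M,psi,o=state()
def box(c,ang,L,W,z,col):
    a=np.radians(ang);t=np.array([np.cos(a),np.sin(a)]);n=np.array([-t[1],t[0]])
    pts=[]
    for s,l in((-1,-1),(-1,1),(1,1),(1,-1)):
        q=np.r_[c+s*L/2*t+l*W/2*n,z];u=proj("side",q);pts.append(((u-[225,215])*6))
    cv2.polylines(im,[np.int32(pts)],True,col,1)
z0=p[2]-.0228
box(p[:2],psi+90,.140,.037,z0,(0,0,255));box(p[:2],psi+90,.140,.037,z0+.008,(0,200,255))
box(p[:2],psi+90,.140,.022,z0+.047,(255,0,255))
box(np.array([.568,.185]),-2.7,.155,.052,.063,(0,255,0))
box(np.array([.568,.185]),-2.7,.050,.093,.063,(0,255,0))
cv2.imwrite("pics/s11o.png",im)
```

View pics/s11o.png

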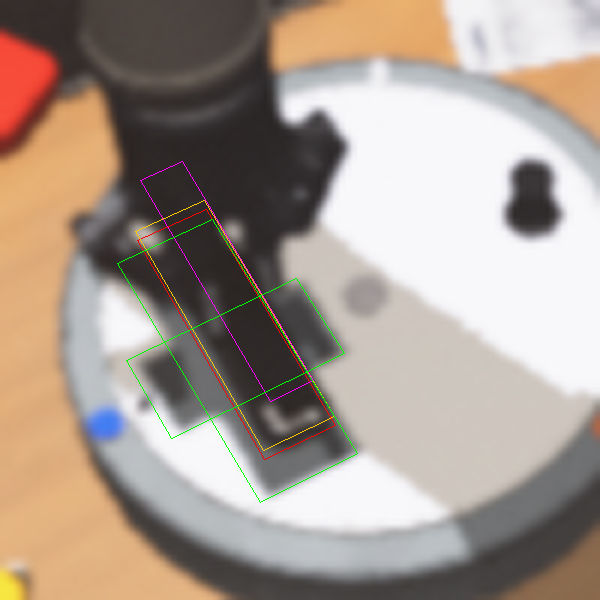

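Run:
```python
from h import *
im,d=read_camera("side")
c=im[260:310,245:295].astype(float);c=np.clip((c/110)**.6*255,0,255).astype(np.uint8)
c=cv2.resize(c,None,fx=12,fy=12,interpolation=cv2.INTER_CUBIC)
p,M,psi,o=state();z0=p[2]-.0228
a=np.radians(psi+90);t=np.array([np.cos(a),np.sin(a)]);n=np.array([-t[1],t[0]])
for z,col in((z0,(0,0,255)),(z0+.008,(0,200,255))):
    pts=[(proj("side",np.r_[p[:2]+s*t+l*n,z])-[245,260])*12 for s,l in((-.02,-.0185),(-.07,-.0185),(-.07,.0185),(-.02,.0185))]
    cv2.polylines(c,[np.int32(pts)],False,col,1)
cv2.imwrite("pics/s12.png",c)
```

```text
(no output)
```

View pics/s12.png

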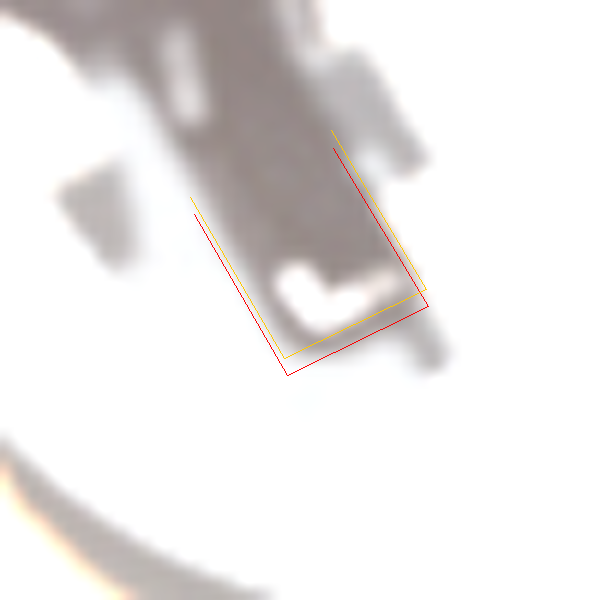

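The overlay and the picture agree to about 1–2 mm. Lowering now.

apply_moves:
  increments: [10, 0, -2, 7, -0.7, 10, 0.5, 0, 7, 0, 10, 0.5, 0, 5, 0, 10, 0, 0, 0, 0]

```text
t: 31.62
eef_pos: [0.5691, 0.1851, 0.0893]
tool_rot: [-0.006, 0.999, -0.024, -0.042]
contact_force: [0.1, 0.8, -3.0]
gripper_width: 0.243
```

```bash
sed -i 's/\.568,\.185,float/.567,.185,float/' chk.py; python3 chk.py .05 s13
```

```text
t 31.625 [0.5691 0.1851 0.0893] psi -92.79 tz [-0.0827  0.0136 -0.9965] up in tool [0.0833 0.0096] q [-0.524  0.558  0.175  1.809 -0.178  0.861 -1.869]
tool delta [ 1.2  0.5 39.4] roll -0.09 F [ 0.1  0.8 -3. ]
```

View pics/s13.png

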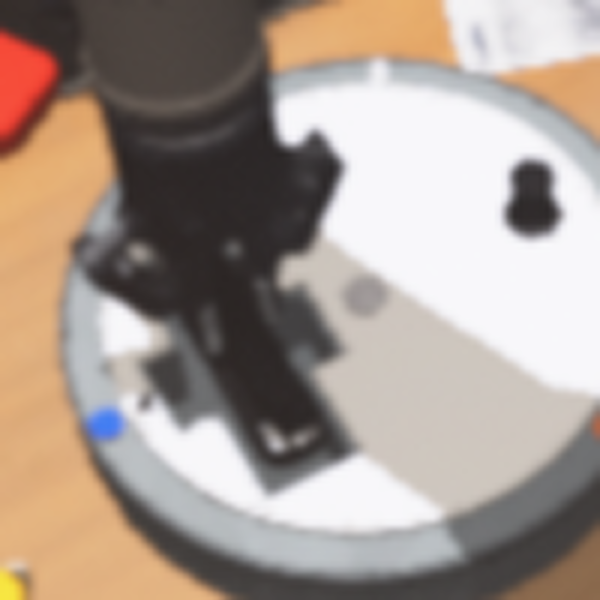

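```bash
cat > ov.py <<'E'
from h import *
import sys
im,d=read_camera("side");p,M,psi,o=state();z0=p[2]-.0228
c=im[225:305,235:300].astype(float);c=np.clip((c/160)**.6*255,0,255).astype(np.uint8)
c=cv2.resize(c,None,fx=9,fy=9,interpolation=cv2.INTER_CUBIC)[:, :]
c=c[:600] if 0 else c
def box(ctr,ang,L,W,z,col):
    a=np.radians(ang);t=np.array([np.cos(a),np.sin(a)]);n=np.array([-t[1],t[0]])
    pts=[(proj("side",np.r_[ctr+s*L/2*t+l*W/2*n,z])-[235,225]+.5)*9 for s,l in((-1,-1),(-1,1),(1,1),(1,-1))]
    cv2.polylines(c,[np.int32(pts)],True,col,1)
box(p[:2],psi+90,.140,.037,z0,(0,0,255))
box(np.array([.568,.185]),-2.7,.155,.052,.063,(0,255,0));box(np.array([.568,.185]),-2.7,.050,.093,.063,(0,255,0))
c=c[120:]
cv2.imwrite(f"pics/{sys.argv[1]}.png",c)
E
python3 ov.py s14
```

```text
(no output)
```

View pics/s14.png

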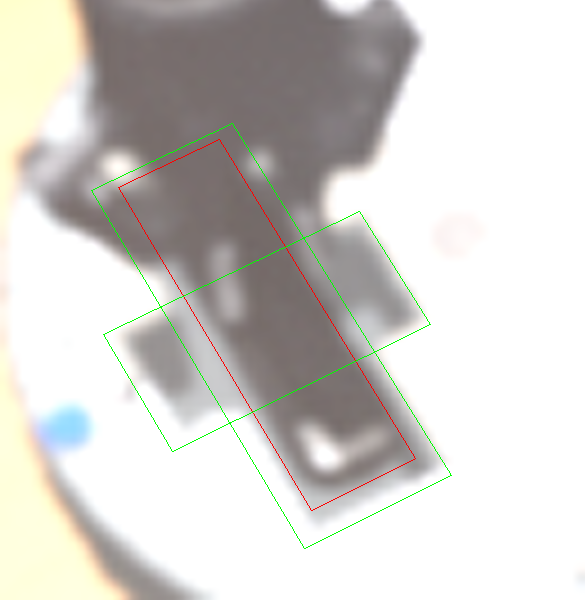

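Overlay and picture agree: the stapler lies inside the window outline with room all round. I'll continue slowly, watching the force.

apply_moves:
  increments: [10, 0, 0, 8, 0, 10, 0.5, 0, 8, 0, 10, 0.5, 0, 6, 0, 10, 0, 0, 0, 0]

```text
t: 32.22
eef_pos: [0.5686, 0.1854, 0.0662]
tool_rot: [-0.006, 0.999, -0.024, -0.041]
contact_force: [0.1, 0.1, -2.7]
gripper_width: 0.242
```

```bash
python3 chk.py .04 s15; python3 ov.py s15o
```

```text
t 32.225 [0.5686 0.1854 0.0662] psi -92.79 tz [-0.082   0.0138 -0.9965] up in tool [0.0826 0.0099] q [-0.519  0.589  0.167  1.821 -0.186  0.818 -1.862]
tool delta [ 0.6  0.8 26.3] roll -0.09 F [ 0.1  0.1 -2.7]
```

View pics/s15o.png

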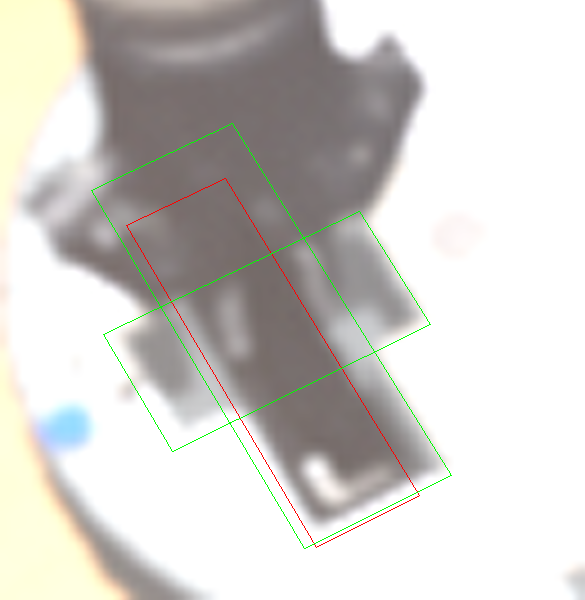

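It is passing through the window with no contact force. I'll go on down.

apply_moves:
  increments: [10, 0, 0, 8, 0, 10, 0.5, 0, 8, 0, 10, 0.5, 0.5, 6, 0, 10, 0, 0, 3, 0, 10, 0, 0, 0, 0]

```text
t: 32.95
eef_pos: [0.568, 0.1854, 0.0401]
tool_rot: [-0.006, 0.999, -0.024, -0.041]
contact_force: [0.9, -0.2, -3.8]
gripper_width: 0.24
```

apply_moves:
  increments: [10, 0, 0, 2, 0, 10, 0, 0, 2, 0, 10, 0, 0, 0, 0]
  squeeze: 25

```text
t: 33.33
eef_pos: [0.568, 0.1856, 0.0363]
tool_rot: [-0.006, 0.999, -0.024, -0.04]
contact_force: [0.2, 0.3, -3.1]
gripper_width: 0.237
```

apply_moves:
  increments: [10, 0, 0, 2, 0, 10, 0, 0, 2, 0, 10, 0, 0, 0, 0]
  squeeze: 20

```text
t: 33.7
eef_pos: [0.5678, 0.1857, 0.0322]
tool_rot: [-0.006, 0.999, -0.024, -0.04]
contact_force: [0.1, 0.1, -3.4]
gripper_width: 0.242
```

apply_moves:
  increments: [10, 0, 0, 1.5, 0, 10, 0, 0, 1, 0, 10, 0, 0, 0, 0]

```text
t: 34.08
eef_pos: [0.5678, 0.186, 0.0314]
tool_rot: [-0.007, 0.999, -0.024, -0.04]
contact_force: [0.0, -1.1, -1.2]
gripper_width: 0.244
```

The force is dropping off, so the floor has been reached, as expected at about z 0.031. One more small step, then release.

apply_moves:
  increments: [10, 0, 0, 1.5, 0, 10, 0, 0, 1.5, 0, 10, 0, 0, 0, 0]

```text
t: 34.45
eef_pos: [0.568, 0.1859, 0.0314]
tool_rot: [-0.007, 0.999, -0.024, -0.04]
contact_force: [-0.6, -0.7, -1.8]
gripper_width: 0.241
```

apply_moves:
  increments: [42, 0, 0, 0, 0, 42, 0, 0, 0, 0, 42, 0, 0, 0, 0, 42, 0, 0, 0, 0]

```text
t: 34.95
eef_pos: [0.5689, 0.1865, 0.0312]
tool_rot: [-0.008, 0.999, -0.024, -0.039]
contact_force: [-0.6, -0.5, -0.2]
gripper_width: 0.493
```

```bash
python3 chk.py .15 s16
```

```text
t 34.95 [0.5689 0.1865 0.0312] psi -92.79 tz [-0.0773  0.0169 -0.9969] up in tool [0.078  0.0132] q [-0.509  0.638  0.153  1.836 -0.2    0.749 -1.85 ]
tool delta [ -11.1    0.  -118.3] roll -0.09 F [-0.6 -0.5 -0.2]
```

View pics/s16.png

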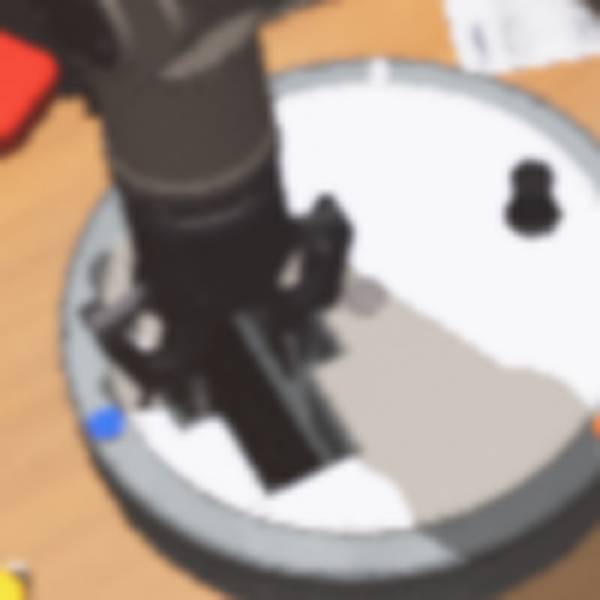

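The side crop shows the stapler down in the compartment with the fingers open in the notches. I'll rise straight up.

apply_moves:
  increments: [42, -1, 0, -10, 0, 42, -1, 0, -12, 0, 42, -1, 0, -14, 0, 42, -1, 0, -16, 0, 42, -2, 0, -20, 0, 42, -2, 0, -25, 0, 42, -2, 0, -25, 0]

```text
t: 35.88
eef_pos: [0.5681, 0.1846, 0.1615]
tool_rot: [-0.008, 0.999, -0.024, -0.039]
contact_force: [0.4, 0.9, 0.2]
gripper_width: 0.494
```

apply_moves:
  increments: [60, 0, 25, -5, 0, 60, 0, 25, 0, 0, 60, 0, 25, 0, 0, 60, 0, 25, 0, 0]

```text
t: 36.38
eef_pos: [0.5638, 0.0789, 0.1685]
tool_rot: [-0.008, 0.999, -0.024, -0.037]
contact_force: [0.2, 0.5, -0.6]
gripper_width: 0.704
```

```bash
python3 chk.py .15 s17
python3 - <<'E'
from h import *
im,d=read_camera("top");cv2.imwrite("pics/t17.png",cv2.resize(im[170:310,200:345],None,fx=4.2,fy=4.2,interpolation=cv2.INTER_CUBIC))
k=np.array([.565,.117])-.095*np.array([np.cos(np.radians(87.2)),np.sin(np.radians(87.2))]);print("knob",k)
m=np.zeros(d.shape,bool);m[205:280,215:262]=1
P=cloud("top",d,m);Q=P[(P[:,2]<.056)&(P[:,2]>.04)];print(len(Q),Q.mean(0),np.percentile(Q,[2,50,98],axis=0))
E
```

```text
t 36.375 [0.5638 0.0789 0.1685] psi -92.75 tz [-0.0728  0.0178 -0.9972] up in tool [0.0735 0.0144] q [-0.404  0.414  0.226  1.834 -0.147  0.977 -1.725]
tool delta [  -0.4 -105.8   20.1] roll -0.05 F [ 0.2  0.5 -0.6]
knob [0.56035927 0.02211342]
846 [0.56578299 0.20415258 0.05099636] [[0.47482178 0.16712083 0.04128653]
 [0.56624418 0.19453086 0.05202073]
 [0.64633105 0.25483049 0.05581063]]
```

View pics/t17.png

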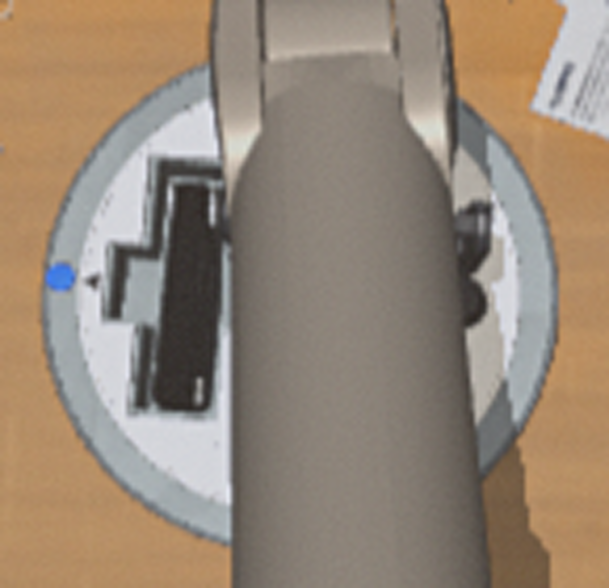

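View pics/s17.png

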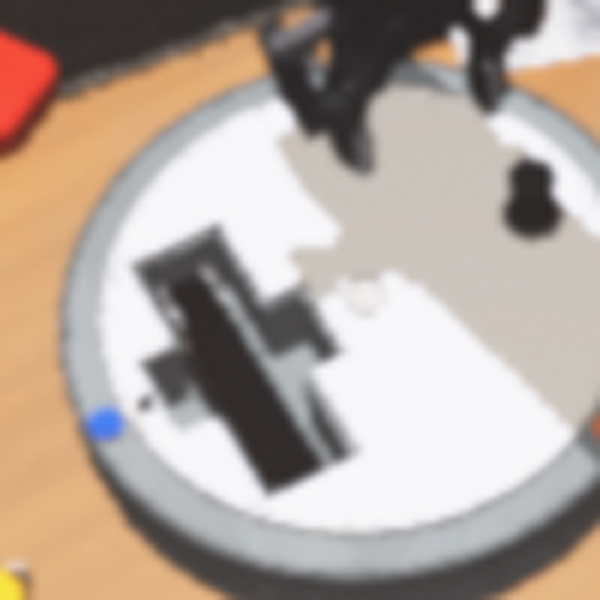

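Both views show the stapler inside the compartment, with its top about 52–55 mm high, which fits lying on the floor. Next I'll close the cover, going over the knob first.

```bash
cat >> h.py <<'E'
from scipy.spatial.transform import Rotation as Rn
def plan3(targets,claw):
    p,M,psi,o=state();M=M.copy();rows=[]
    for x,y,z,dp in targets:   # dp: psi change this row
        d=M.T@(np.array([x,y,z])-p)*1000
        rows+=[claw,*[round(float(v),1) for v in d],round(-dp,1)]
        M=M@Rn.from_euler('z',-dp,degrees=True).as_matrix();p=np.array([x,y,z])
    print(rows)
def seg(p1,dpsi,n):
    p=state()[0];return [(*(p+(np.array(p1)-p)*i/n),dpsi/n) for i in range(1,n+1)]
E
python3 - <<'E'
from h import *
plan3(seg((.561,.023,.165),90,9),60)
E
```

```text
[60, 0.0, 5.9, 0.3, -10.0, 60, -1.0, 5.8, 0.3, -10.0, 60, -2.0, 5.5, 0.3, -10.0, 60, -2.9, 5.1, 0.3, -10.0, 60, -3.8, 4.5, 0.3, -10.0, 60, -4.5, 3.8, 0.3, -10.0, 60, -5.1, 3.0, 0.3, -10.0, 60, -5.5, 2.0, 0.3, -10.0, 60, -5.8, 1.0, 0.3, -10.0]
```

apply_moves:
  increments: [60, 0, 6, 0, -10, 60, -1, 6, 0, -10, 60, -2, 5.5, 0, -10, 60, -3, 5, 0, -10, 60, -4, 4.5, 0, -10, 60, -4.5, 4, 0, -10, 60, -5, 3, 0, -10, 60, -5.5, 2, 0, -10, 60, -6, 1, 0, -10, 60, 0, 0, 0, 0]

```text
t: 37.72
eef_pos: [0.5569, 0.0147, 0.1657]
tool_rot: [-0.033, 0.709, 0.704, -0.023]
contact_force: [1.1, 0.4, 0.3]
gripper_width: 0.7
```

Run:
```python
from h import *
st()
plan3(seg((.561,.023,.115),0,4),60)
```

```text
t 37.725 [0.5569 0.0147 0.1657] psi -0.42 tz [-0.08    0.0141 -0.9967] up in tool [-0.0135  0.0801] q [-0.046  0.402 -0.099  1.84   0.017  0.979 -0.157]
[60, 1.9, 2.0, 12.6, -0.0, 60, 1.9, 2.0, 12.6, -0.0, 60, 1.9, 2.0, 12.6, -0.0, 60, 1.9, 2.0, 12.6, -0.0]
```

apply_moves:
  increments: [60, 2, 2, 12, 0, 60, 2, 2, 12, 0, 60, 2, 2, 12, 0, 60, 2, 2, 12, 0, 60, 0, 0, 0, 0]

```text
t: 38.35
eef_pos: [0.5602, 0.0252, 0.1125]
tool_rot: [-0.034, 0.711, 0.702, -0.025]
contact_force: [0.3, -1.1, 0.7]
gripper_width: 0.705
```

Run:
```python
from h import *
st()
plan3(seg((.5605,.0225,.072),0,4),60)
im,d=read_camera('side');cv2.imwrite('pics/s18.png',cv2.resize(im[205:305,255:375],None,fx=5,fy=5,interpolation=cv2.INTER_CUBIC))
```

```text
t 38.35 [0.5602 0.0252 0.1125] psi -0.75 tz [-0.0827  0.014  -0.9965] up in tool [-0.0129  0.0829] q [-0.065  0.476 -0.099  1.868  0.024  0.88  -0.184]
[60, -0.8, 0.9, 10.1, -0.0, 60, -0.8, 0.9, 10.1, -0.0, 60, -0.8, 0.9, 10.1, -0.0, 60, -0.8, 0.9, 10.1, -0.0]
```

View pics/s18.png

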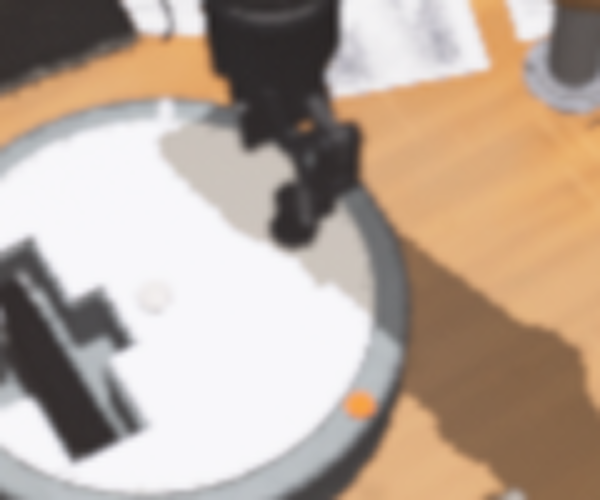

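The side crop shows the knob at (293,205) between the open fingers. I'll descend and grip.

apply_moves:
  increments: [60, -1, 1, 10, 0, 60, -1, 1, 10, 0, 60, -0.5, 1, 10, 0, 60, 0, 0, 9, 0, 60, 0, 0, 0, 0]
  squeeze: 30

```text
t: 39.02
eef_pos: [0.5607, 0.0225, 0.0716]
tool_rot: [-0.033, 0.712, 0.701, -0.024]
contact_force: [-0.2, -0.1, -0.3]
gripper_width: 0.706
```

apply_moves:
  increments: [15, 0, 0, 0, 0, 15, 0, 0, 0, 0, 15, 0, 0, 0, 0, 15, 0, 0, 0, 0, 15, 0, 0, 0, 0]
  squeeze: 30

```text
t: 39.65
eef_pos: [0.561, 0.0226, 0.0722]
tool_rot: [-0.033, 0.712, 0.701, -0.023]
contact_force: [-0.3, 0.2, -2.2]
gripper_width: 0.262
```

```bash
cat >> h.py <<'E'
def arc3(a1,n,claw,z,R=None,frac=1.0):
    p,M,psi,o=state();e=p[:2]-C0;r0=np.hypot(*e);a0=np.degrees(np.arctan2(e[1],e[0]))%360
    st();print("r",r0,"ang",a0,"F",o["contact_force"].round(1),"w",o["gripper_width"]*85.4)
    R=R or r0;T=[]
    for i in range(1,n+1):
        a=np.radians(a0+(a1-a0)*i/n);r=r0+(R-r0)*i/n
        T.append((C0[0]+r*np.cos(a),C0[1]+r*np.sin(a),p[2]+(z-p[2])*i/n,frac*(a1-a0)/n))
    plan3(T,claw)
E
python3 -c "
from h import *
arc3(147,20,15,.071,.094)"
```

```text
t 39.65 [0.561  0.0226 0.0722] psi -0.78 tz [-0.0795  0.014  -0.9967] up in tool [-0.0129  0.0797] q [-0.063  0.532 -0.096  1.89   0.032  0.798 -0.185]
r 0.09453229353936989 ang 267.59181109268985 F [-0.3  0.2 -2.2] w 22.35645893921074
[15, 0.8, -9.9, 0.9, np.float64(6.0), 15, 0.8, -9.9, 0.9, np.float64(6.0), 15, 0.8, -9.9, 0.9, np.float64(6.0), 15, 0.8, -9.9, 0.8, np.float64(6.0), 15, 0.8, -9.9, 0.8, np.float64(6.0), 15, 0.8, -9.9, 0.8, np.float64(6.0), 15, 0.8, -9.9, 0.7, np.float64(6.0), 15, 0.8, -9.9, 0.7, np.float64(6.0), 15, 0.8, -9.9, 0.6, np.float64(6.0), 15, 0.8, -9.9, 0.6, np.float64(6.0), 15, 0.8, -9.9, 0.5, np.float64(6.0), 15, 0.8, -9.9, 0.4, np.float64(6.0), 15, 0.8, -9.9, 0.4, np.float64(6.0), 15, 0.8, -9.9, 0.3, np.float64(6.0), 15, 0.8, -9.9, 0.2, np.float64(6.0), 15, 0.8, -9.9, 0.1, np.float64(6.0), 15, 0.8, -9.9, 0.0, np.float64(6.0), 15, 0.8, -9.9, -0.1, np.float64(6.0), 15, 0.8, -9.9, -0.1, np.float64(6.0), 15, 0.8, -9.9, -0.2, np.float64(6.0)]
```

apply_moves:
  increments: [15, 0.8, -10, 0.9, 6, 15, 0.8, -10, 0.9, 6, 15, 0.8, -10, 0.9, 6, 15, 0.8, -10, 0.8, 6, 15, 0.8, -10, 0.8, 6, 15, 0.8, -10, 0.8, 6, 15, 0.8, -10, 0.7, 6]

```text
t: 40.52
eef_pos: [0.4959, 0.0515, 0.0721]
tool_rot: [-0.022, 0.919, 0.391, -0.034]
contact_force: [1.1, 1.6, -3.3]
gripper_width: 0.263
```

```bash
sed -i 's/round(-dp,1)\]/round(float(-dp),1)]/' h.py; python3 -c "
from h import *
arc3(147,13,15,.071,.094)"
```

```text
t 40.525 [0.4959 0.0515 0.0721] psi -43.98 tz [-0.0797  0.0142 -0.9967] up in tool [0.045  0.0673] q [-0.271  0.45   0.077  2.049 -0.096  0.721 -0.891]
r 0.09526462841466103 ang 223.4680820786981 F [ 1.1  1.6 -3.3] w 22.484894537789742
[15, 1.1, -9.7, 0.7, 5.9, 15, 1.1, -9.7, 0.6, 5.9, 15, 1.1, -9.7, 0.6, 5.9, 15, 1.1, -9.7, 0.5, 5.9, 15, 1.1, -9.7, 0.4, 5.9, 15, 1.1, -9.7, 0.4, 5.9, 15, 1.1, -9.7, 0.3, 5.9, 15, 1.1, -9.6, 0.2, 5.9, 15, 1.0, -9.6, 0.1, 5.9, 15, 1.0, -9.6, 0.0, 5.9, 15, 1.0, -9.6, -0.0, 5.9, 15, 1.0, -9.6, -0.1, 5.9, 15, 1.0, -9.6, -0.2, 5.9]
```

apply_moves:
  increments: [15, 1, -9.7, 0.7, 5.9, 15, 1, -9.7, 0.6, 5.9, 15, 1, -9.7, 0.6, 5.9, 15, 1, -9.7, 0.5, 5.9, 15, 1, -9.7, 0.4, 5.9, 15, 1, -9.7, 0.4, 5.9, 15, 1, -9.7, 0.3, 5.9]

```text
t: 41.4
eef_pos: [0.4691, 0.1115, 0.0722]
tool_rot: [-0.006, 0.999, 0.029, -0.04]
contact_force: [-0.2, -2.1, -0.0]
gripper_width: 0.254
```

```bash
python3 -c "
from h import *
arc3(147,6,15,.071,.094)"
```

```text
t 41.4 [0.4691 0.1115 0.0722] psi -86.74 tz [-0.0806  0.0103 -0.9967] up in tool [0.0799 0.015 ] q [-0.542  0.438  0.252  2.097 -0.218  0.705 -1.65 ]
r 0.09602806113633613 ang 183.2997135885349 F [-0.2 -2.1 -0. ] w 21.73049124365843
[15, 0.9, -10.1, 0.3, 6.0, 15, 0.9, -10.0, 0.2, 6.0, 15, 0.9, -10.0, 0.1, 6.0, 15, 0.9, -10.0, 0.0, 6.0, 15, 0.9, -9.9, -0.1, 6.0, 15, 0.9, -9.9, -0.1, 6.0]
```

apply_moves:
  increments: [15, 1, -10, 0.3, 6, 15, 1, -10, 0.2, 6, 15, 1, -10, 0.1, 6, 15, 1, -10, 0, 6, 15, 1, -10, -0.1, 6, 15, 1, -10, -0.1, 6, 15, 0, 0, 0, 0]

```text
t: 42.28
eef_pos: [0.4852, 0.1704, 0.0721]
tool_rot: [0.006, 0.956, -0.292, -0.042]
contact_force: [-0.3, -1.1, -3.7]
gripper_width: 0.257
```

```bash
python3 -c "
from h import *
arc3(147,1,15,.071,.094)
im,d=read_camera('top');cv2.imwrite('pics/t19.png',cv2.resize(im[170:310,200:345],None,fx=4.2,fy=4.2,interpolation=cv2.INTER_CUBIC))
"
```

```text
t 42.275 [0.4852 0.1704 0.0721] psi -123.87 tz [-0.085   0.0124 -0.9963] up in tool [ 0.0774 -0.0372] q [-0.749  0.5    0.408  2.031 -0.347  0.752 -2.276]
r 0.09598105942267245 ang 146.20983504878552 F [-0.3 -1.1 -3.7] w 21.905418588885844
[15, 2.1, 1.3, 0.9, -0.8]
```

View pics/t19.png

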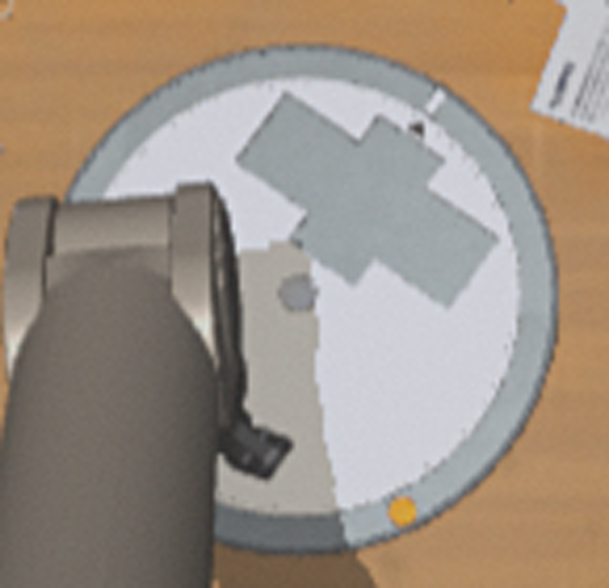

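The top crop shows the arrow tip at (417,124), in line with the white mark at (436,99) as seen from the hub. I'll release, rise and back off.

apply_moves:
  increments: [60, 0, 0, 0, 0, 60, 0, 0, 0, 0, 60, 0, 0, 0, 0, 60, -1, 0.5, -12, 0, 60, -1, 0.5, -14, 0, 60, -1, 0.5, -20, 0, 60, 0, 0, -30, 0, 60, 0, 0, -30, 0, 60, 0, 0, -20, 0]

```text
t: 43.45
eef_pos: [0.4919, 0.1671, 0.2058]
tool_rot: [0.007, 0.956, -0.29, -0.043]
contact_force: [0.6, 0.0, -0.7]
gripper_width: 0.702
```

apply_moves:
  increments: [60, -20, -25, -5, 0, 60, -20, -30, -5, 0, 60, -20, -30, -5, 0, 60, -20, -30, 0, 0, 60, -20, -30, 0, 0, 60, 0, 0, 0, 0, 60, 0, 0, 0, 0]

```text
t: 44.32
eef_pos: [0.4932, 0.3467, 0.235]
tool_rot: [0.002, 0.956, -0.291, -0.039]
contact_force: [0.7, -0.2, 0.3]
gripper_width: 0.703
```

Run:
```python
from h import *
st()
im,d=read_camera('top');cv2.imwrite('pics/t20.png',im);cv2.imwrite('pics/t20z.png',cv2.resize(im[170:310,200:345],None,fx=4.2,fy=4.2,interpolation=cv2.INTER_CUBIC))
for n in("mouse","tape_measure","coffee_mug"):
    for r in outline_of("top",n)[:1]: print(n,r["p"],np.round(r["extent"],1))
```

```text
t 44.325 [0.4932 0.3467 0.235 ] psi -123.86 tz [-0.0759  0.0189 -0.9969] up in tool [ 0.0735 -0.0267] q [-1.009  0.405  0.436  1.714 -0.251  1.122 -2.646]
mouse 0.91 [472.9 256.9  30.9  25.7]
tape_measure 0.66 [177.8 260.   29.1  39.8]
coffee_mug 0.9 [155.9 180.9  48.1  43.1]
```

View pics/t20z.png

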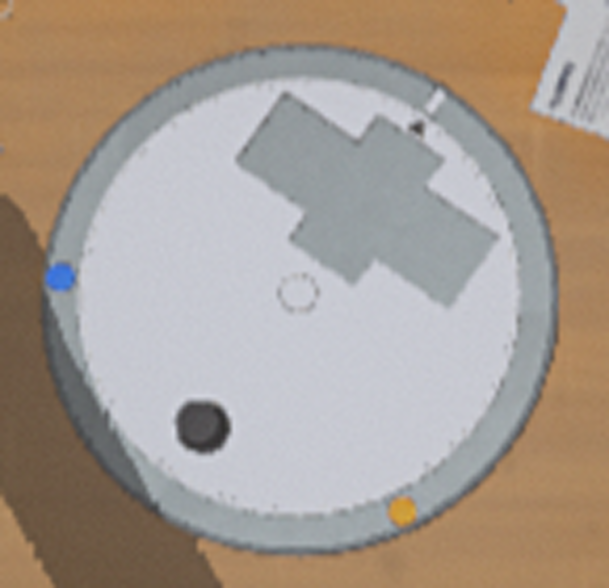

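View pics/t20.png

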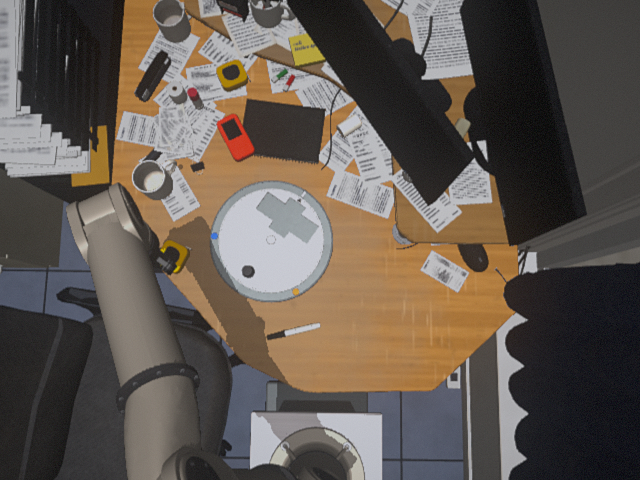

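The last pictures show the arrow tip at (417,126) pointing at the white mark at (436,100), both compartments covered, and the mouse, tape measure and mug where they were. The arm is clear, so I'm handing in.

```bash
python3 -c "
from station import *
print(hand_in())"
```

```text
the job is handed in; nothing more can be done
None
```

The stapler is in the blue-dot compartment, the cover is back on the closed mark, and I handed the job in at about 44 s of the 67 s allowed. No verdict was reported.

**What I did:** I turned the cover about 125° by its knob until the window stood over the blue-dot compartment. I lowered the stapler until the wrist force dropped off at the floor, released it, then turned the cover back.

**Extra step:** The tool picked up a 4–5° tilt while carrying the stapler, and I could not find the cause. I set the stapler down flat on clear desk and regripped it, so it went in within about 1.3° of level. The tool itself stayed tilted to the end.

**Last checks:**
- **Stapler:** After release, with the window still open, depth showed its top about 52–55 mm above the desk, which matches lying on the floor. It looked flat and inside the compartment. I placed it by the tool position, so its final centre was not measured separately, and it was covered by the end.
- **Cover:** The arrow lined up with the white mark to within about 1° in the top picture before release, and still pointed at it in the final picture.
- **Bystanders:** The outlines of the mouse, tape measure and mug were within about 2 pixels of where they started. The arm partly hid the tape measure.
- **Arm:** It was clear of everything at a height of 0.235 m, with no contact force.
- **Where checks disagreed:** The two cameras differed by 1–4 mm on the knob and on the stapler's position along its length. I used compromise values, and the insertion showed no contact force.

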